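# Hang the lift-off door of a shop sample case and swing it shut

### The arm

A 6-joint arm with a two-finger parallel gripper is mounted at the origin on the work surface. World frame = base frame: x ahead of the robot, y to its left, z up, the work surface at z = 0. Lengths are in m, angles in rad, forces in N, time in s.
With the tool pointing down it reaches from about 0.325 to 0.9 m from the base axis. Payload 6.1 kg.
Tool frame: the origin (TCP) lies midway between the tips of the shut fingers; the grasp point (between the pads) lies 19 mm behind it; z points along the fingers, y is the direction in which the jaws open and shut (so a half turn about z gives the same grasp; the last joint's range is limited). The gripper opens to 85 mm and grips with 20 to 120 N. Pads are 22 mm wide; open, the fingers measure 114 mm over their backs; the gripper's body (76 mm by 85 mm) begins 54 mm behind the grasp point. The pads swing forward as they close: fully open they stand 13 mm farther back than shut.
Start: joints at [-1.233, 0.22, 1.526, -0, 1.395, -0.126], TCP at [0.28, -0.559, 0.201] pointing down, gripper open.
Joint ranges: [-2.98, 2.98], [-0.91, 2.08], [0.09, 2.57], [-1.24, 4.39], [0.2, 2.65], [-2.68, 2.68]. Speed limits (rad/s): [2.57, 2.57, 3.01, 3.14, 3.14, 3.14].

### API

Orientations are given as a rotation vector (axis times angle).
In Python, from station import telemetry, viewer, bot gives the robot as it stands.
- The arm moves only by the tool jog_arm, never from a script. Its argument "motion" is a list of rows, each an object of numbers: "wx", "wy", "wz": the turn, a rotation vector about the world's x, y, z in units of 6 degrees (1.0 is 6 degrees); "dx", "dy", "dz": the shift along the world's x, y, z in units of 40 mm (1.0 is 40 mm); "grip": the finger opening in mm, from 0 to 85.4. A call has 1 to 10 rows; each row is the pose to reach, as a shift and turn from the pose commanded when the call began; what a row does not reach only later rows make up. A row lasts 1/12 s, in which the tool goes at most 41.7 mm and 7.16 degrees, less where a joint would pass 70% of its speed; a pose out of reach is approached as far as the arm can. A call with a gripper value outside its range is refused whole. The fingers move at their own pace and stop on an object; "grip_force" is the grip in N (left out, the last holds). Time passes only in rows, so rows that repeat a pose let the fingers close. It gives the time, the measured TCP pose, the force and the opening at its end, in the units of the state.
- telemetry.get_obs(): the state, without advancing time (a new reading comes with each control period).
- viewer.read_camera(name): name is "scene" or "top" or "wrist"; returns (picture, depth): 420x560x3 uint8, red, green, blue; 420x560 float32, m along the optical axis (not along the pixel's ray), 0 where there is no reading.
- viewer.calibration(name): a dict with "intrinsics" (3x3 intrinsics, pixels), "T" (4x4, takes a point from camera to world coordinates). Camera axes: x right, y down, z forward; pixel columns grow to the right and rows downward; lengths in m; the calibration is good to about 2 mm. A picture is of the moment at which its call begins: read the wrist's pose just before it. calibration takes no time and is no camera call; for the wrist camera it gives the pose at the moment of the call.
- bot.job_done(): hands the job in, once; it reports no verdict.
The state is a dict: "time": time; "joints": joint angles; "qvel": joint speeds; "effort": joint torques, N m; "tool_pos": TCP position; "tool_rot": TCP orientation; "force": force on the tool from outside, world axes, zero at the start; "moment": the same for the moment, N m; "grip_width": finger opening in m.
Only numpy, scipy, OpenCV 4.12 (cv2) and the standard library are available. Lean on these libraries where they do the work, as an engineer would, in place of code of your own. Each camera call takes 0.05 s, during which the arm holds its last target.

### The job

The little door of the wooden sample case has been taken off and stands in the slotted stand. Lift it out, hang it by lowering both its hinge knuckles together, fully home, on the two upright hinge pins at the left edge of the case's front (feel for the pins: never force or drop the door), then swing it gently shut against its stop and let go. Leave everything else on the counter as it is.

Things in the scene. Friction and masses are not known exactly. Their poses are not given: they have to be found in the camera images.
- case: Open-fronted wooden sample case, fixed, 180 deep (x), 250 wide (y), 195 high; origin at the centre of its underside; open front at x = -90 mm. A steel hinge plate at the left of the front (+y) bears two upright coaxial pins. The plate sits in level slots, clamped anywhere within 14 mm either way (case y) of its middle: that shift is not measured, it must be felt or seen.
- hinge (a point): Fixed on the case at (-110, 90, 47) mm: foot of the lower pin, on its bracket's top, if the plate were at its middle. The real pin stands up to 14 mm from here along case y, and exactly here in case x and z. Both pins: 10 mm diameter, 16 mm high, the last 5 mm tapering to a 6 mm flat tip. The seated knuckles rest on the bracket tops.
- hinge_upper (a point): The same for the upper pin, 115 mm higher. Each bracket is a disc 20 mm in diameter, 6 mm thick, below its pin and held from the case side (+x). So the door's lower knuckle must come in under the upper bracket from the front or the side, a little above the lower pin, not down through the upper bracket.
- stop (a point): Fixed on the case at (-103, -72, 105) mm: face of the upright rubber strip, 13 mm thick, 140 high, that stops the shut door, parallel to the case's front.
- door: Loose lift-off door, about 0.3 kg: wooden frame with glass pane, panel 14 thick (x), 180 wide (y), 170 high; origin at the centre of its underside. Top rail 42 mm high, to be gripped across the 14 mm. Outer face at -x. It stands upright in the stand. Hung and shut, its axes are parallel to the case's, underside 35 mm above the counter. It swings freely; door against case must stay under 35 N.
- knuckle (a point): On the door at (0, 103.5, 12) mm: centre of the bore at the underside of the lower of two steel knuckles beyond the door's +y edge (26 outside, 12 bore, 18 high, on one upright axis). Seated, it lies at the foot of the lower pin.
- knuckle_upper (a point): On the door at (0, 103.5, 127) mm: the same for the upper knuckle.
- door_knob (a point): On the door at (-27, -70, 85) mm: outer end of the small brass knob (18 diameter, standing out 20 mm) on the outer face near the free edge.
- stand: Fixed dark wooden stand, 100 (x) x 140 (y), base 12 high, with a slot along its y, 17 mm wide and 40 mm deep (rims 52 mm above the counter), in which the door stands with its y along the stand's y; origin at the centre of its underside.
- tin_a: Bystander: black tin, 72 diameter x 110 high, origin at the centre of its underside.
- tin_b: Bystander: another such tin, origin at the centre of its underside.
- mug: Bystander: white mug, 80 diameter x 90 high, origin at the centre of its underside.
- carton: Bystander: green carton, 60 x 90 x 130 high, origin at the centre of its underside.
- jar: Bystander: amber jar, 70 diameter x 90 high, origin at the centre of its underside.
- brush: Bystander: small brush lying on the counter, 140 long.
- spoon: Bystander: spoon lying on the counter, 130 long.
Mind the look-alikes: they are no part of the job. What is shaped like the door but red or turquoise is not meant.

How it is judged:
On the way:
1. the door hangs fully down on both pins (z of knuckle in the frame of case between 0.0445 and 0.0495 m and x of knuckle in the frame of case between -0.115 and -0.105 m and y of knuckle in the frame of case between 0.074 and 0.106 m and angle between door's own z axis and vertical below 0.05 rad), for 0.2 s.
At the end, for the whole second after the job is handed in: The door hangs upright on the pins with its knuckles within 2.5 mm of their full depth, and is shut: parallel to the case's front within 0.1 rad, knob outwards, over the opening, at rest and let go (all of step 1 and angle between the x axis of door and the x axis of case, either way round below 0.1 rad and y of door_knob in the frame of case below 0 m and linear speed of door below 0.02 m/s and angular speed of door below 0.1 rad/s); the robot touches nothing.
It fails at once if the door is forced against the case or its hinge (more than 35 N) (contact force between door and case above 35 N).
It fails at once if the door is tipped over or dropped (angle between door's own z axis and vertical above 0.3 rad).
It fails at once if a bystander is shoved more than 25 mm (distance of any of tin_a, tin_b, mug, carton, jar, brush, spoon from where it was at the start of the episode above 0.025 m).
It also fails if it takes over 69 s, if anything falls off the work surface, if the arm or the gripper's body presses on something with over 40 N, if the wrist force passes 120 N, or if a joint passes its speed limit or range.

## Working session

There is one attempt and no reset: what is moved stays moved. The work goes in short steps, Python scripts to look and compute and a tool call to move; the robot and the scene stay as the last step left them, time stands still between calls to the robot, and variables do not carry over. Pictures are saved under pics/ and viewed, and the job is handed in when it is done.

Besides the shell and the picture viewer there is one more tool, called after "Call:" by a JSON object that holds its "method" and its "body". jog_arm: Moves the arm, as the interface text tells. Its arguments: {"type":"object","properties":{"motion":{"type":"array"},"grip_force":{"type":"number"}},"required":["motion"]}

```bash
mkdir -p pics; ls; cat > h.py <<'E'
import numpy as np, cv2
from station import telemetry, viewer, bot
def cap(n,tag):
    c=viewer.calibration(n); im,d=viewer.read_camera(n)
    cv2.imwrite(f'pics/{tag}.png',cv2.cvtColor(im,cv2.COLOR_RGB2BGR)); np.savez(f'pics/{tag}.npz',im=im,d=d,K=c['intrinsics'],T=c['T'])
    return im,d,np.array(c['intrinsics']),np.array(c['T'])
def load(tag):
    z=np.load(f'pics/{tag}.npz'); return z['im'],z['d'],z['K'],z['T']
def cloud(d,K,T):
    v,u=np.indices(d.shape); P=np.stack([(u-K[0,2])/K[0,0]*d,(v-K[1,2])/K[1,1]*d,d],-1)
    return P@T[:3,:3].T+T[:3,3]
def proj(p,K,T):
    q=(np.asarray(p)-T[:3,3])@T[:3,:3]; return (q@K.T)[...,:2]/q[...,2:3]
E
python3 - <<'E'
from h import *
for n in('scene','top','wrist'):
    im,d,K,T=cap(n,n+'0'); print(n,K.round(1).tolist(),T.round(3).tolist())
print(telemetry.get_obs())
E
```

```text
pics
scene [[513.1, 0.0, 285.5], [0.0, 513.1, 207.4], [0.0, 0.0, 1.0]] [[-0.602, 0.656, -0.456, 1.172], [0.799, 0.487, -0.354, 0.492], [-0.01, -0.577, -0.817, 1.222], [0.0, 0.0, 0.0, 1.0]]
top [[516.6, 0.0, 278.0], [0.0, 516.6, 217.3], [0.0, 0.0, 1.0]] [[0.015, -0.998, 0.066, 0.429], [-1.0, -0.015, -0.003, 0.023], [0.004, -0.066, -0.998, 1.667], [0.0, 0.0, 0.0, 1.0]]
wrist [[294.7, 0.0, 277.6], [0.0, 294.7, 207.5], [0.0, 0.0, 1.0]] [[0.447, -0.846, -0.291, 0.354], [-0.894, -0.424, -0.143, -0.521], [-0.002, 0.325, -0.946, 0.373], [0.0, 0.0, 0.0, 1.0]]
{'time': 0.15, 'joints': array([-1.23311926e+00,  2.21082078e-01,  1.52738256e+00,  2.17238414e-05,
        1.39471377e+00, -1.26099655e-01]), 'qvel': array([-0.0009623 , -0.00147786, -0.00294357, -0.00072281, -0.00022977,
        0.00064307]), 'effort': array([ 3.11154308e-04, -4.97483253e+01, -3.89905608e+01, -1.67158273e-04,
        7.16027702e-03,  9.52768147e-06]), 'tool_pos': array([ 0.27940585, -0.55847032,  0.20010947]), 'tool_rot': array([-3.05596976e+00, -7.21618720e-01,  2.29498614e-04]), 'force': array([-0.70619146,  0.0724918 , -0.07720399]), 'moment': array([-0.00873762,  0.02860413, -0.00632956]), 'grip_width': 0.08563888835329335}
```

View pics/scene0.png

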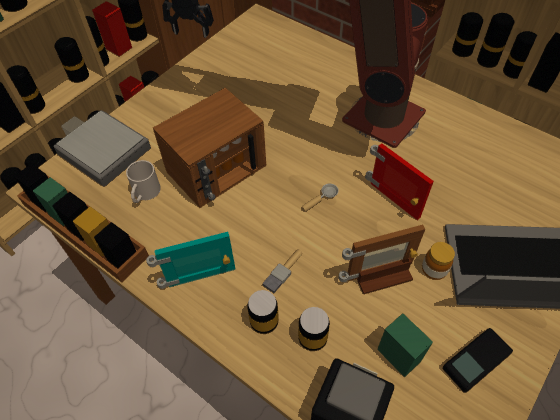

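View pics/top0.png

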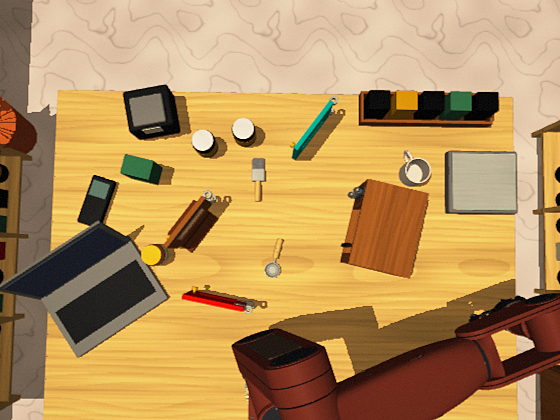

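View pics/wrist0.png

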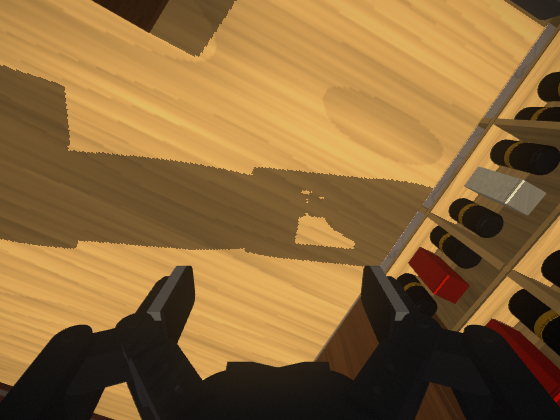

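Three door-shaped things: red (scene ~(400,180)), turquoise (~(197,258)), wooden with glass in the dark stand (~(385,255)). The wooden one fits. I'll confirm it in a crop and measure.

```bash
python3 - <<'E'
from h import *
im,d,K,T=load('scene0'); t=load('top0')
c=lambda im,a,b,e,f,s:cv2.resize(im[b:f,a:e],None,fx=s,fy=s,interpolation=cv2.INTER_CUBIC)
A=c(im,325,205,465,305,2.8); B=c(im,145,85,285,210,2.8)
C=c(t[0],150,175,250,265,3.9);D=c(t[0],330,165,440,285,3.5)
cv2.imwrite('pics/c1.png',cv2.hconcat([A[...,::-1],cv2.resize(B,(392,280))[...,::-1]]))
E1=np.zeros((420,800,3),np.uint8);E1[:C.shape[0],:390]=C;E1[:D.shape[0],400:785]=D
cv2.imwrite('pics/c2.png',E1[...,::-1])
# tops
for tag in('top0','scene0'):
    im,d,K,T=load(tag);P=cloud(d,K,T); np.save('pics/P_'+tag,P)
    for z0,z1 in((.17,.19),(.185,.205)):
        m=(abs(P[...,2]-(z0+z1)/2)<.5*(z1-z0))&(d>0)&(P[...,0]>.25)
        n,l,s,ce=cv2.connectedComponentsWithStats(m.astype(np.uint8))
        for i in range(1,n):
            if s[i,4]>60:
                q=P[l==i];r=cv2.minAreaRect(q[:,:2].astype(np.float32)*1000);print(tag,z0,ce[i].round(),s[i,4],np.round(r[0]),np.round(r[1]),round(r[2],1),np.median(q[:,2]).round(4))
E
```

```text
top0 0.17 [319. 116.] 83 [826. -98.] [13. 88.] 53.3 0.1721
top0 0.17 [183. 222.] 342 [510. 290.] [ 17. 179.] 53.3 0.1811
top0 0.17 [ 58. 259.] 385 [395. 650.] [ 17. 340.] 35.1 0.18
top0 0.185 [388. 228.] 5487 [ 501. -296.] [182. 251.] 77.4 0.1947
top0 0.185 [ 54. 259.] 417 [398. 652.] [ 18. 340.] 35.5 0.1954
scene0 0.17 [14.  5.] 139 [  463. -1243.] [46. 84.] 60.6 0.1789
scene0 0.17 [248. 132.] 102 [ 469. -202.] [ 12. 148.] 76.8 0.1854
scene0 0.17 [188. 155.] 265 [ 617. -304.] [ 85. 201.] 15.0 0.1811
scene0 0.17 [399. 158.] 123 [276. 180.] [128.  17.] 78.5 0.1715
scene0 0.17 [388. 237.] 556 [510. 290.] [ 19. 182.] 53.5 0.1813
scene0 0.17 [196. 242.] 93 [793. -74.] [17. 73.] 55.2 0.1715
scene0 0.17 [168. 249.] 87 [ 850. -117.] [15. 62.] 53.6 0.1715
scene0 0.17 [517. 285.] 187 [448. 587.] [ 13. 181.] 31.8 0.18
scene0 0.185 [10.  2.] 97 [  472. -1242.] [22. 69.] 49.5 0.1938
scene0 0.185 [207. 126.] 4429 [ 501. -297.] [188. 253.] 77.5 0.1952
scene0 0.185 [517. 283.] 183 [454. 586.] [ 12. 174.] 32.2 0.1948
```

View pics/c1.png

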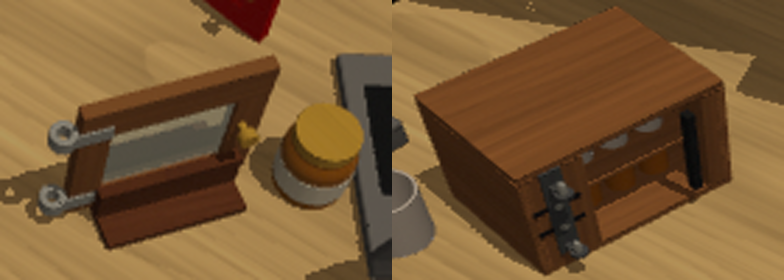

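View pics/c2.png

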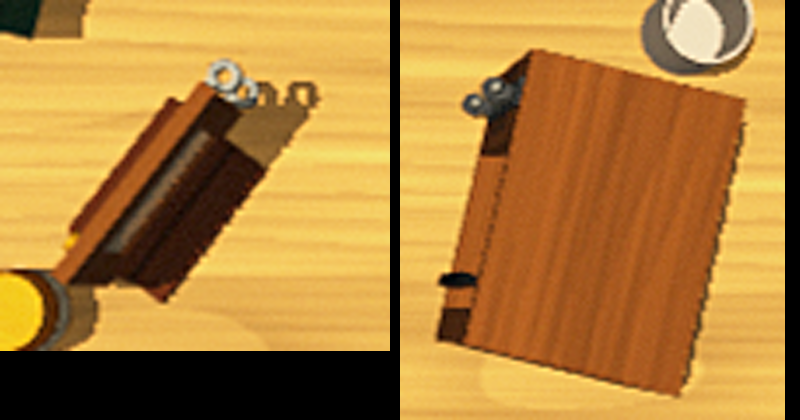

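The wooden door with the glass pane and brass knob, in the dark stand, is confirmed (top ~(195,220)). Red and turquoise are decoys. Next I'll locate the pins by comparing with the nominal projection.

```bash
python3 - <<'E'
from h import *
a=np.deg2rad(-102.6); R=np.array([[np.cos(a),-np.sin(a)],[np.sin(a),np.cos(a)]])
def cw(p): 
    p=np.atleast_2d(p); return np.c_[p[:,:2]@R.T+[.501,-.2965],p[:,2]]
out=[]
for tag,(x0,y0,x1,y1) in(('scene0',(180,145,240,205)),('top0',(335,165,395,225))):
    im,d,K,T=load(tag);P=np.load(f'pics/P_{tag}.npy')
    s=9;c=cv2.resize(im[y0:y1,x0:x1],None,fx=6.6,fy=6.6,interpolation=cv2.INTER_CUBIC)
    for sh,col in((-.014,(255,0,0)),(0,(0,255,0)),(.014,(0,0,255))):
        for z in(.063,.178):
            u=(proj(cw([-.110,.09+sh,z]),K,T)[0]-[x0,y0]+.5)*6.6
            cv2.circle(c,tuple(int(v) for v in u),4,col,1)
    out.append(c)
    Q=(P[...,:2]-[.501,-.2965])@R
    m=(abs(Q[...,0]+.110)<.018)&(abs(Q[...,1]-.09)<.04)&(P[...,2]>.03)&(P[...,2]<.19)
    v,u=np.nonzero(m)
    for i in range(len(u)): 
        if P[v[i],u[i],2]>.165 : print(tag,u[i],v[i],Q[v[i],u[i]].round(4),P[v[i],u[i],2].round(4))
cv2.imwrite('pics/c3.png',cv2.hconcat(out)[...,::-1])
E
```

```text
scene0 201 162 [-0.0936  0.0907] 0.1866
scene0 202 162 [-0.092   0.0871] 0.1824
scene0 205 162 [-0.093  0.079] 0.177
scene0 199 165 [-0.0925  0.0977] 0.1788
scene0 200 165 [-0.0939  0.0955] 0.1783
scene0 204 166 [-0.0943  0.0849] 0.1662
scene0 205 166 [-0.1065  0.088 ] 0.1798
scene0 204 167 [-0.1076  0.092 ] 0.1797
scene0 205 167 [-0.1089  0.0898] 0.1792
scene0 206 167 [-0.1116  0.0883] 0.1804
scene0 200 168 [-0.093   0.0971] 0.1662
scene0 204 168 [-0.1051  0.0915] 0.1729
scene0 205 168 [-0.1094  0.0906] 0.1761
scene0 206 168 [-0.1103  0.0883] 0.1751
scene0 207 168 [-0.1122  0.0863] 0.1753
scene0 204 169 [-0.1076  0.0933] 0.1724
scene0 205 169 [-0.1083  0.0908] 0.1711
scene0 206 169 [-0.1117  0.0895] 0.1732
scene0 207 169 [-0.1108  0.0863] 0.1698
scene0 204 170 [-0.1066  0.0934] 0.1674
scene0 206 170 [-0.1095  0.0891] 0.1667
scene0 207 170 [-0.1105  0.0867] 0.1658
scene0 205 171 [-0.11    0.0928] 0.1659
scene0 206 171 [-0.1126  0.0912] 0.167
scene0 206 173 [-0.1167  0.0945] 0.1651
top0 363 187 [-0.0925  0.1005] 0.1742
top0 356 188 [-0.1121  0.0923] 0.1781
top0 358 188 [-0.1051  0.0953] 0.1675
top0 363 188 [-0.0923  0.0971] 0.178
top0 355 189 [-0.1138  0.0895] 0.1737
top0 356 189 [-0.1114  0.0896] 0.1775
top0 357 189 [-0.1096  0.089 ] 0.1854
top0 360 189 [-0.0985  0.0942] 0.1652
top0 355 190 [-0.1132  0.0865] 0.1743
top0 356 190 [-0.1105  0.087 ] 0.1758
top0 357 190 [-0.1075  0.0878] 0.1745
top0 358 190 [-0.1043  0.0891] 0.171
top0 360 190 [-0.0981  0.091 ] 0.167
top0 362 190 [-0.0926  0.0921] 0.1688
top0 355 191 [-0.1117  0.0846] 0.1678
top0 356 191 [-0.1098  0.0842] 0.1752
top0 357 191 [-0.1069  0.085 ] 0.1743
top0 362 191 [-0.0923  0.0889] 0.1709
top0 359 192 [-0.0995  0.0848] 0.166
top0 362 192 [-0.0921  0.0856] 0.1742
top0 356 193 [-0.1074  0.0798] 0.1663
top0 362 193 [-0.0922  0.0819] 0.18
top0 362 194 [-0.0921  0.0784] 0.1842
top0 361 195 [-0.0924  0.0769] 0.1702
```

View pics/c3.png

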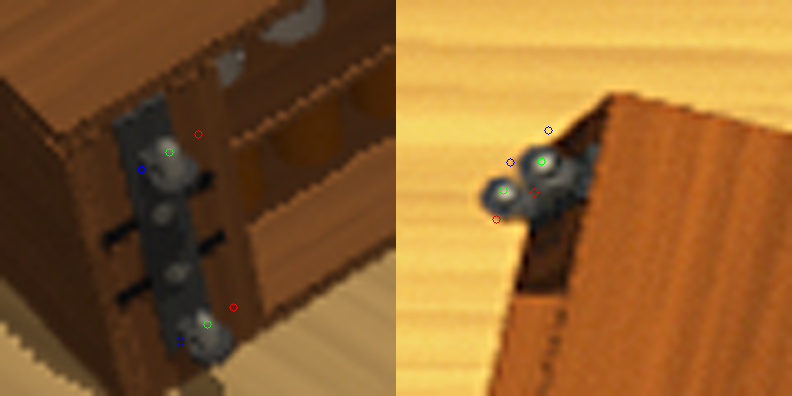

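Both views put the pins close to the nominal mark (within about 2 mm). I'll move above the door, raising first.

Call:
{"method": "jog_arm", "body": {"motion": [{"dz": 1,"wz": 1},{"dz": 2,"wz": 2},{"dz": 3,"dy": 0.5,"wz": 3},{"dz": 3.5,"dy": 1.4,"dx": 0.2,"wz": 4},{"dz": 3.5,"dy": 2.4,"dx": 0.5,"wz": 5},{"dz": 3.5,"dy": 3.4,"dx": 0.8,"wz": 6},{"dz": 3.5,"dy": 4.4,"dx": 1.1,"wz": 7},{"dz": 3.5,"dy": 5.4,"dx": 1.4,"wz": 8},{"dz": 3.5,"dy": 6.4,"dx": 1.7,"wz": 9},{"dz": 3.5,"dy": 7.4,"dx": 2,"wz": 10}]}}

```text
invalid input at $.motion[0]: expected keys wx, wy, wz, dx, dy, dz, grip
```

Call:
{"method": "jog_arm", "body": {"motion": [{"dy": 1,"dx": 0.3,"wz": 1},{"dy": 2,"dx": 0.6,"wz": 2},{"dy": 3,"dx": 0.9,"wz": 3},{"dy": 4,"dx": 1.2,"wz": 4},{"dy": 5,"dx": 1.5,"wz": 5},{"dy": 6,"dx": 1.8,"wz": 6},{"dy": 7,"dx": 2.1,"wz": 7},{"dy": 8,"dx": 2.4,"wz": 8},{"dy": 9,"dx": 2.7,"wz": 9},{"dy": 10,"dx": 3.0,"wz": 9.45}]}}

```text
invalid input at $.motion[0]: expected keys wx, wy, wz, dx, dy, dz, grip
```

Call:
{"method": "jog_arm", "body": {"motion": [{"dx": 0,"dy": 0,"dz": 1,"wx": 0,"wy": 0,"wz": 1,"grip": 85},{"dx": 0,"dy": 0,"dz": 2,"wx": 0,"wy": 0,"wz": 2,"grip": 85},{"dx": 0,"dy": 0.5,"dz": 3,"wx": 0,"wy": 0,"wz": 3,"grip": 85},{"dx": 0.2,"dy": 1.4,"dz": 3.5,"wx": 0,"wy": 0,"wz": 4,"grip": 85},{"dx": 0.5,"dy": 2.4,"dz": 3.5,"wx": 0,"wy": 0,"wz": 5,"grip": 85},{"dx": 0.8,"dy": 3.4,"dz": 3.5,"wx": 0,"wy": 0,"wz": 6,"grip": 85},{"dx": 1.1,"dy": 4.4,"dz": 3.5,"wx": 0,"wy": 0,"wz": 7,"grip": 85},{"dx": 1.4,"dy": 5.4,"dz": 3.5,"wx": 0,"wy": 0,"wz": 8,"grip": 85},{"dx": 1.7,"dy": 6.4,"dz": 3.5,"wx": 0,"wy": 0,"wz": 9,"grip": 85},{"dx": 2,"dy": 7.4,"dz": 3.5,"wx": 0,"wy": 0,"wz": 10,"grip": 85}]}}

```text
time: 0.98
tool_pos: [0.3587, -0.2638, 0.3408]
tool_rot: [-2.282, -2.159, -0.0]
force: [1.1, -0.5, 0.1]
grip_width: 0.0849
```

Call:
{"method": "jog_arm", "body": {"motion": [{"dx": 0.3,"dy": 1,"dz": 0,"wx": 0,"wy": 0,"wz": 1,"grip": 85},{"dx": 0.6,"dy": 2,"dz": 0,"wx": 0,"wy": 0,"wz": 2,"grip": 85},{"dx": 0.9,"dy": 3,"dz": 0,"wx": 0,"wy": 0,"wz": 3,"grip": 85},{"dx": 1.2,"dy": 4,"dz": 0,"wx": 0,"wy": 0,"wz": 4,"grip": 85},{"dx": 1.5,"dy": 5,"dz": 0,"wx": 0,"wy": 0,"wz": 5,"grip": 85},{"dx": 1.8,"dy": 6,"dz": 0,"wx": 0,"wy": 0,"wz": 6,"grip": 85},{"dx": 2.1,"dy": 7,"dz": 0,"wx": 0,"wy": 0,"wz": 7,"grip": 85},{"dx": 2.4,"dy": 8,"dz": 0,"wx": 0,"wy": 0,"wz": 8,"grip": 85},{"dx": 2.7,"dy": 9,"dz": 0,"wx": 0,"wy": 0,"wz": 9,"grip": 85},{"dx": 3.0,"dy": 10,"dz": 0,"wx": 0,"wy": 0,"wz": 9.4,"grip": 85}]}}

```text
time: 1.82
tool_pos: [0.4784, 0.1355, 0.3409]
tool_rot: [0.989, 2.982, 0.0]
force: [1.4, 0.4, 0.5]
grip_width: 0.0852
```

Call:
{"method": "jog_arm", "body": {"motion": [{"dx": 0.3,"dy": 1,"dz": 0,"wx": 0,"wy": 0,"wz": 0,"grip": 60},{"dx": 0.5,"dy": 2,"dz": 0,"wx": 0,"wy": 0,"wz": 0,"grip": 60},{"dx": 0.7,"dy": 3,"dz": 0,"wx": 0,"wy": 0,"wz": 0,"grip": 60},{"dx": 0.76,"dy": 3.8,"dz": 0,"wx": 0,"wy": 0,"wz": 0,"grip": 60},{"dx": 0.76,"dy": 3.8,"dz": 0,"wx": 0,"wy": 0,"wz": 0,"grip": 60}]}}

```text
time: 2.23
tool_pos: [0.508, 0.2906, 0.3395]
tool_rot: [-0.989, -2.979, -0.001]
force: [0.8, -0.3, 0.4]
grip_width: 0.0598
```

```bash
python3 - <<'E'
from h import *
o=telemetry.get_obs();print(o['tool_pos'],o['tool_rot'],o['joints'].round(3),o['force'].round(2))
for n in('wrist','top'):
    im,d,K,T=cap(n,n+'1');P=cloud(d,K,T)
    m=(abs(P[...,2]-.182)<.007)&(d>0)&(abs(P[...,0]-.51)<.11)&(abs(P[...,1]-.29)<.11)
    q=P[m];r=cv2.minAreaRect(q[:,:2].astype(np.float32)*1000);print(n,len(q),r,np.median(q[:,2]))
E
```

```text
[0.50796728 0.29064811 0.33946484] [-9.89000283e-01 -2.97897469e+00 -1.37676355e-03] [ 0.383  0.074  1.434  0.002  1.635 -0.546] [ 0.85 -0.32  0.38]
wrist 1882 ((510.6385498046875, 289.8183288574219), (13.815226554870605, 179.29942321777344), 53.589988708496094) 0.1821032935803756
top 206 ((510.2845458984375, 290.8582763671875), (15.863286018371582, 179.23193359375), 53.09585952758789) 0.18156010322541682
```

View pics/wrist1.png

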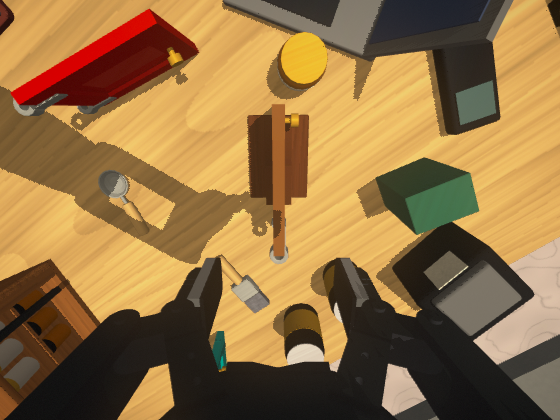

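The door rail runs straight up the image at col ~278 (centre ~(278,185)), between the jaws. Descending.

Call:
{"method": "jog_arm", "body": {"motion": [{"dx": 0.05,"dy": 0,"dz": -1,"wx": 0,"wy": 0,"wz": 0,"grip": 60},{"dx": 0.05,"dy": 0,"dz": -2,"wx": 0,"wy": 0,"wz": 0,"grip": 60},{"dx": 0.05,"dy": 0,"dz": -3,"wx": 0,"wy": 0,"wz": 0,"grip": 50},{"dx": 0.05,"dy": 0,"dz": -3.8,"wx": 0,"wy": 0,"wz": 0,"grip": 50},{"dx": 0.05,"dy": 0,"dz": -4.4,"wx": 0,"wy": 0,"wz": 0,"grip": 50},{"dx": 0.05,"dy": 0,"dz": -4.85,"wx": 0,"wy": 0,"wz": 0,"grip": 50},{"dx": 0.05,"dy": 0,"dz": -4.85,"wx": 0,"wy": 0,"wz": 0,"grip": 40},{"dx": 0.05,"dy": 0,"dz": -4.85,"wx": 0,"wy": 0,"wz": 0,"grip": 40}]}}

```text
time: 3.0
tool_pos: [0.5104, 0.2837, 0.1464]
tool_rot: [-0.999, -2.977, 0.003]
force: [0.3, 0.0, 0.2]
grip_width: 0.04
```

Call:
{"method": "jog_arm", "body": {"motion": [{"dx": 0,"dy": 0,"dz": 0,"wx": 0,"wy": 0,"wz": 0,"grip": 40},{"dx": 0,"dy": 0,"dz": 0,"wx": 0,"wy": 0,"wz": 0,"grip": 40}]}}

```text
time: 3.17
tool_pos: [0.5124, 0.2853, 0.1495]
tool_rot: [0.998, 2.976, 0.004]
force: [0.5, -0.6, 0.2]
grip_width: 0.0398
```

```bash
python3 - <<'E'
from h import *
for i in range(2):
    o=telemetry.get_obs();print(o['tool_pos'],o['tool_rot'],o['qvel'].round(3),o['force'].round(2))
    im,d,K,T=cap('wrist','wrist2')
print(T.round(3).tolist())
E
```

```text
[0.51238322 0.28528867 0.14947512] [0.997609   2.97586571 0.00368718] [ 0.006 -0.001 -0.    -0.001 -0.002 -0.   ] [ 0.51 -0.62  0.16]
[0.51231286 0.28544728 0.14939902] [0.99716862 2.97601498 0.00370472] [ 0.005  0.003  0.005  0.001 -0.002 -0.001] [-0.55  0.12  0.26]
[[0.603, 0.753, 0.263, 0.444], [0.798, -0.571, -0.194, 0.336], [0.004, 0.327, -0.945, 0.322], [0.0, 0.0, 0.0, 1.0]]
```

View pics/wrist2.png

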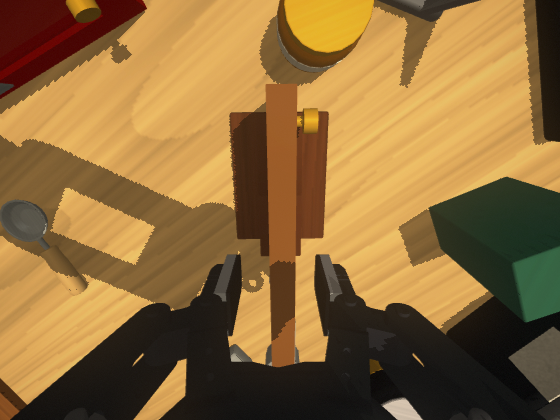

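The rail (col ~283) sits about 3 mm right of the jaw midline (col 277), matching the measured offset. I'll correct and then close.

Call:
{"method": "jog_arm", "body": {"motion": [{"dx": 0.0,"dy": 0.06,"dz": -0.05,"wx": 0,"wy": 0,"wz": 0,"grip": 40},{"dx": 0.0,"dy": 0.06,"dz": -0.05,"wx": 0,"wy": 0,"wz": 0,"grip": 40},{"dx": 0.0,"dy": 0.06,"dz": -0.05,"wx": 0,"wy": 0,"wz": 0,"grip": 40},{"dx": 0.0,"dy": 0.06,"dz": -0.05,"wx": 0,"wy": 0,"wz": 0,"grip": 40},{"dx": 0.0,"dy": 0.06,"dz": -0.05,"wx": 0,"wy": 0,"wz": 0,"grip": 40},{"dx": 0.0,"dy": 0.06,"dz": -0.05,"wx": 0,"wy": 0,"wz": 0,"grip": 40}]}}

```text
time: 3.77
tool_pos: [0.5108, 0.2877, 0.1449]
tool_rot: [-0.997, -2.979, 0.0]
force: [0.1, -0.1, 0.4]
grip_width: 0.0396
```

Call:
{"method": "jog_arm", "body": {"motion": [{"dx": 0.01,"dy": 0.05,"dz": 0.03,"wx": 0,"wy": 0,"wz": 0,"grip": 40},{"dx": 0.01,"dy": 0.05,"dz": 0.03,"wx": 0,"wy": 0,"wz": 0,"grip": 30},{"dx": 0.01,"dy": 0.05,"dz": 0.03,"wx": 0,"wy": 0,"wz": 0,"grip": 20},{"dx": 0.01,"dy": 0.05,"dz": 0.03,"wx": 0,"wy": 0,"wz": 0,"grip": 17},{"dx": 0.01,"dy": 0.05,"dz": 0.03,"wx": 0,"wy": 0,"wz": 0,"grip": 8},{"dx": 0.01,"dy": 0.05,"dz": 0.03,"wx": 0,"wy": 0,"wz": 0,"grip": 8},{"dx": 0.01,"dy": 0.05,"dz": 0.03,"wx": 0,"wy": 0,"wz": 0,"grip": 8},{"dx": 0.01,"dy": 0.05,"dz": 0.03,"wx": 0,"wy": 0,"wz": 0,"grip": 8}], "grip_force": 60}}

```text
time: 4.43
tool_pos: [0.5113, 0.2898, 0.1465]
tool_rot: [0.998, 2.979, 0.001]
force: [-0.6, 0.7, 2.7]
grip_width: 0.0113
```

Call:
{"method": "jog_arm", "body": {"motion": [{"dx": 0,"dy": 0,"dz": 0.2,"wx": 0,"wy": 0,"wz": 0,"grip": 8},{"dx": 0,"dy": 0,"dz": 0.5,"wx": 0,"wy": 0,"wz": 0,"grip": 8},{"dx": 0,"dy": 0,"dz": 0.8,"wx": 0,"wy": 0,"wz": 0,"grip": 8},{"dx": 0,"dy": 0,"dz": 1.1,"wx": 0,"wy": 0,"wz": 0,"grip": 8},{"dx": 0,"dy": 0,"dz": 1.4,"wx": 0,"wy": 0,"wz": 0,"grip": 8},{"dx": 0,"dy": 0,"dz": 1.6,"wx": 0,"wy": 0,"wz": 0,"grip": 8},{"dx": 0,"dy": 0,"dz": 1.6,"wx": 0,"wy": 0,"wz": 0,"grip": 8},{"dx": 0,"dy": 0,"dz": 1.6,"wx": 0,"wy": 0,"wz": 0,"grip": 8}]}}

```text
time: 5.1
tool_pos: [0.5117, 0.2898, 0.2111]
tool_rot: [0.997, 2.978, 0.002]
force: [-0.3, -0.3, -2.3]
grip_width: 0.0116
```

```bash
python3 - <<'E'
from h import *
o=telemetry.get_obs();print(o['tool_pos'],o['tool_rot'],o['grip_width'],o['force'].round(2),o['moment'].round(2))
im,d,K,T=cap('wrist','wrist3');cap('scene','scene3')
c=cv2.resize(load('scene3')[0][130:300,300:470],None,fx=2.4,fy=2.4)
cv2.imwrite('pics/c4.png',cv2.hconcat([c,cv2.resize(im,(390,408))])[...,::-1])
E
```

```text
[0.51171085 0.28983497 0.21112461] [9.97093390e-01 2.97779067e+00 1.65136475e-03] 0.011614682516213498 [-0.3  -0.29 -2.3 ] [ 0.02  0.06 -0.05]
```

View pics/c4.png

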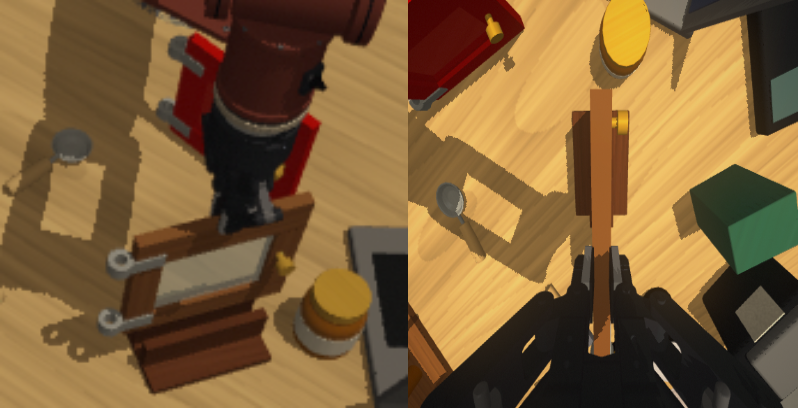

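Door is clear of the slot, upright and firmly held. I'll carry it to about 40 mm in front of the pins.

Call:
{"method": "jog_arm", "body": {"motion": [{"dx": 0,"dy": -0.3,"dz": 0,"wx": 0,"wy": 0,"wz": 0,"grip": 8},{"dx": 0.05,"dy": -0.9,"dz": 0,"wx": 0,"wy": 0,"wz": 0,"grip": 8},{"dx": 0.1,"dy": -1.6,"dz": 0,"wx": 0,"wy": 0,"wz": 0,"grip": 8},{"dx": 0.2,"dy": -2.3,"dz": 0,"wx": 0,"wy": 0,"wz": 0,"grip": 8},{"dx": 0.25,"dy": -3,"dz": 0,"wx": 0,"wy": 0,"wz": 0,"grip": 8},{"dx": 0.3,"dy": -3.7,"dz": 0,"wx": 0,"wy": 0,"wz": 0,"grip": 8},{"dx": 0.35,"dy": -4.4,"dz": 0,"wx": 0,"wy": 0,"wz": 0,"grip": 8},{"dx": 0.4,"dy": -5.1,"dz": 0,"wx": 0,"wy": 0,"wz": 0,"grip": 8},{"dx": 0.45,"dy": -5.7,"dz": 0,"wx": 0,"wy": 0,"wz": 0,"grip": 8},{"dx": 0.5,"dy": -6.2,"dz": 0,"wx": 0,"wy": 0,"wz": 0,"grip": 8}]}}

```text
time: 6.03
tool_pos: [0.5304, 0.039, 0.2094]
tool_rot: [-0.999, -2.977, 0.002]
force: [0.3, -0.4, -3.1]
grip_width: 0.0113
```

Call:
{"method": "jog_arm", "body": {"motion": [{"dx": 0.02,"dy": -0.6,"dz": 0,"wx": 0,"wy": 0,"wz": 0,"grip": 8},{"dx": 0.05,"dy": -1.2,"dz": 0,"wx": 0,"wy": 0,"wz": 0,"grip": 8},{"dx": 0.1,"dy": -1.8,"dz": 0,"wx": 0,"wy": 0,"wz": 0,"grip": 8},{"dx": 0.12,"dy": -2.4,"dz": 0,"wx": 0,"wy": 0,"wz": 0,"grip": 8},{"dx": 0.15,"dy": -2.9,"dz": 0,"wx": 0,"wy": 0,"wz": 0,"grip": 8},{"dx": 0.18,"dy": -3.3,"dz": 0,"wx": 0,"wy": 0,"wz": 0,"grip": 8},{"dx": 0.2,"dy": -3.6,"dz": 0,"wx": 0,"wy": 0,"wz": 0,"grip": 8},{"dx": 0.2,"dy": -3.7,"dz": 0,"wx": 0,"wy": 0,"wz": 0,"grip": 8},{"dx": 0.2,"dy": -3.7,"dz": 0,"wx": 0,"wy": 0,"wz": 0,"grip": 8},{"dx": 0.2,"dy": -3.7,"dz": 0,"wx": 0,"wy": 0,"wz": 0,"grip": 8}]}}

```text
time: 6.87
tool_pos: [0.5389, -0.1059, 0.2099]
tool_rot: [-0.998, -2.978, -0.001]
force: [0.5, 0.4, -2.0]
grip_width: 0.0116
```

```bash
python3 - <<'E'
from h import *
o=telemetry.get_obs();print(o['tool_pos'],o['tool_rot'],o['grip_width'],o['force'].round(2),o['moment'].round(2),o['joints'].round(2))
cap('wrist','wrist4');cap('scene','scene4');cap('top','top4')
c=cv2.resize(load('scene4')[0][90:230,150:290],(400,400),interpolation=cv2.INTER_CUBIC)
e=cv2.resize(load('top4')[0][150:270,270:390],(400,400),interpolation=cv2.INTER_CUBIC)
cv2.imwrite('pics/c5.png',cv2.hconcat([c,e])[...,::-1])
E
```

```text
[ 0.538912   -0.10591262  0.20986207] [-9.97516715e-01 -2.97809476e+00 -7.53132486e-04] 0.011635351144675673 [ 0.46  0.44 -1.97] [ 0.05 -0.02  0.  ] [-0.34  0.03  1.71  0.    1.39 -1.26]
```

View pics/c5.png

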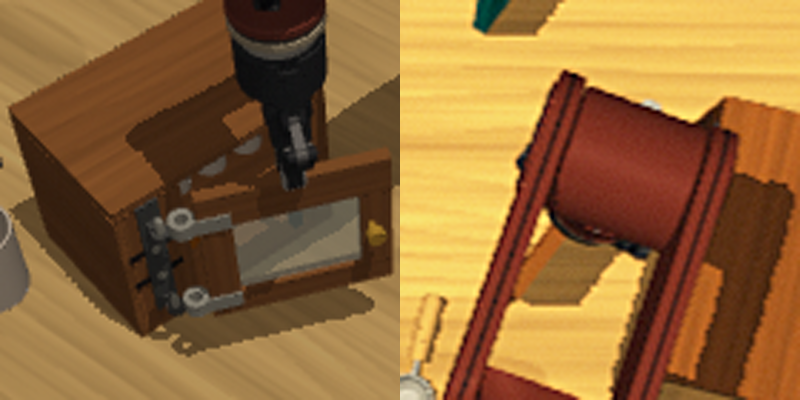

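View pics/wrist4.png

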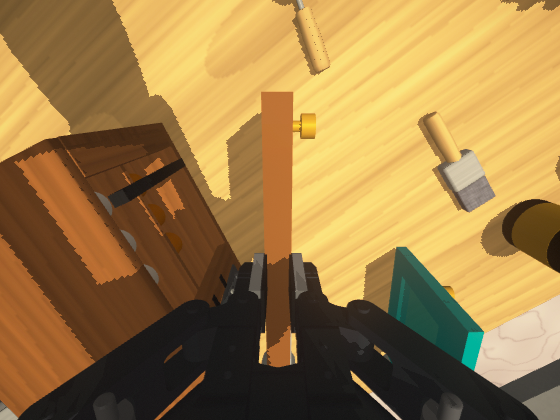

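```bash
cat >> h.py <<'E'
def kn(o,L=.1025,off=.1345):
    a=np.arctan2(o['tool_rot'][1],o['tool_rot'][0])*2+np.pi
    y=np.array([np.cos(a),np.sin(a)]); p=o['tool_pos']
    return np.r_[p[:2]+L*y,p[2]-off+.012],a
E
python3 - <<'E'
from h import *
o=telemetry.get_obs();k,a=kn(o);print(k,np.rad2deg(a))
im,d,K,T=load('scene4')
pu=k+[0,0,.133];pl=k+[0,0,.018]
print(proj(pu,K,T),proj(pl,K,T))
x0,y0=190,145
c=cv2.resize(im[y0:y0+70,x0:x0+60],None,fx=9,fy=9,interpolation=cv2.INTER_CUBIC)
for p in(pu,pl):
    u=(proj(p,K,T)-[x0,y0]+.5)*9;cv2.circle(c,tuple(int(t) for t in u),3,(0,255,0),1)
for z in(.063,.178):
  u=(proj(np.array([.6125,-.2085,z]),K,T)-[x0,y0]+.5)*9;cv2.circle(c,tuple(int(t) for t in u),3,(255,0,0),1)
cv2.imwrite('pics/c6.png',c[:600,:,::-1])
E
```

```text
[ 0.62110858 -0.16700213  0.08766442] -36.96023930447579
[212.95684458 166.37464207] [218.28034332 193.52514993]
```

View pics/c6.png

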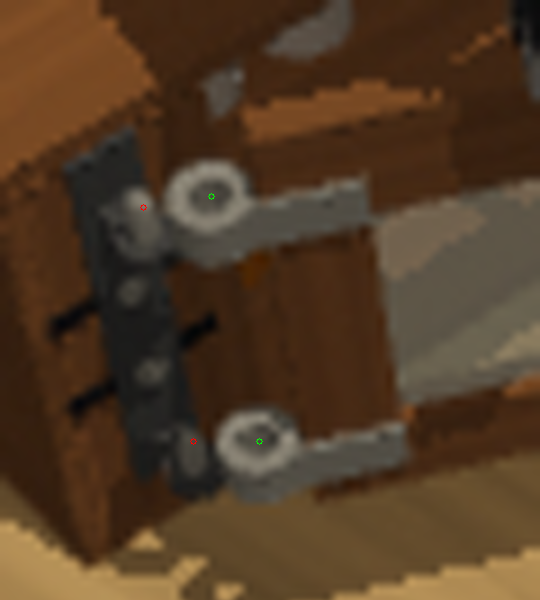

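```bash
python3 - <<'E'
from h import *
im,d,K,T=load('scene0')
g=im.mean(-1).round().astype(int)
pu=proj(np.array([.6128,-.2088,.178]),K,T);pl=proj(np.array([.6128,-.2088,.063]),K,T);print(pu,pl)
print('cols',198,'-213');print('\n'.join(f'{r} '+' '.join(f'{x:3d}' for x in g[r,198:214]) for r in range(160,178)))
print('cols',204,'-219');print('\n'.join(f'{r} '+' '.join(f'{x:3d}' for x in g[r,204:220]) for r in range(187,203)))
im,d,K,T=load('top0');g=im.mean(-1).round().astype(int)
print(proj(np.array([.6128,-.2088,.178]),K,T),proj(np.array([.6128,-.2088,.063]),K,T))
print('cols 345-366');print('\n'.join(f'{r} '+' '.join(f'{x:3d}' for x in g[r,345:367]) for r in range(184,202)))
E
```

```text
[205.24546926 167.55224696] [210.87227991 193.62585372]
cols 198 -213
160  48  45  45  52  59  49  36  41  43  42  42  43  46  46  44  45
161  45  55  45  46  28  35  35  39  42  41  42  42  44  46  46  46
162  51  59  49  34  35  35  35  40  44  42  41  44  44  46  45  44
163  46  27  34  33  33  35  36  35  44  42  42  43  43  46  45  45
164  35  36  35  34  34  35  37  37  43  42  42  43  43  46  45  43
165  34  36  35  34  33  36  41  44  43  44  42  41  42  45  45  45
166  33  35  36  35  35  47  84 103  70  44  42  41  43  45  46  43
167  31  35  35  37  47  57  95 119 111  50  42  41  42  44  46  45
168  31  35  34  58  59  56  75  91  92  63  50  42  42  43  46  45
169  29  35  35  33  58  57  67  80  85  73  61  52  42  42  46  45
170  31  33  34  26  42  33  54  74  80  78  61  60  42  36  45  46
171  43  31  35  26  42  58  45  70  77  69  61  53  24  13  29  46
172  43  31  34  26  25  58  59  62  66  58  57  36  16  10  36  46
173  43  32  34  26  26  33  50  59  58  47  26  27  13  23  34  47
174  42  30  35  26  27  25  29  32  33  34  24  28  32  40  43  46
175  43  4
[... 2318 characters left out ...]
  72  81  74  57  57  47  43  40  23  46  57  88 103 100
195 163 170 137  68  69  75  89  70  70  84  78  57  46  45  24  30  28  22  22  69 104  97
196 172 177 157 102  72  63  45  67  80  68  70  50  41  39  26  31  26  40  49  85 104  98
197 172 174 178 166 113  82  68  78  75  61  60  39  25  29  17  34  40  37  61  88  96  98
198 168 171 167 175 183 152  98 113 118  86  31  24  26  26  27  35  40  36  83 101 103  98
199 174 174 175 174 176 180 184 187 191 153  37  28  28  27  33  36  46  34  75 100  99  99
200 180 179 181 178 181 180 183 188 189 145  17  30  35  32  31  42  33  50  88 100  96 101
201 178 178 177 177 179 179 181 184 174 105  27  31  31  31  30  41  34  57  92 100  95 103
```

Knuckle prediction matches the bores in the image (upper (206,195), lower (256,441) in crop c6). Pins are estimated at (0.612, -0.2095), i.e. plate shift ≈ -0.5 mm. Moving in above the pins.

Call:
{"method": "jog_arm", "body": {"motion": [{"dx": -0.05,"dy": -0.2,"dz": 0,"wx": 0,"wy": 0,"wz": 0,"grip": 8},{"dx": -0.1,"dy": -0.4,"dz": 0,"wx": 0,"wy": 0,"wz": 0,"grip": 8},{"dx": -0.14,"dy": -0.6,"dz": 0,"wx": 0,"wy": 0,"wz": 0,"grip": 8},{"dx": -0.18,"dy": -0.8,"dz": 0,"wx": 0,"wy": 0,"wz": 0,"grip": 8},{"dx": -0.21,"dy": -0.95,"dz": 0,"wx": 0,"wy": 0,"wz": 0,"grip": 8},{"dx": -0.23,"dy": -1.06,"dz": 0,"wx": 0,"wy": 0,"wz": 0,"grip": 8},{"dx": -0.23,"dy": -1.06,"dz": 0,"wx": 0,"wy": 0,"wz": 0,"grip": 8},{"dx": -0.23,"dy": -1.06,"dz": -0.2,"wx": 0,"wy": 0,"wz": 0,"grip": 8},{"dx": -0.23,"dy": -1.06,"dz": -0.3,"wx": 0,"wy": 0,"wz": 0,"grip": 8},{"dx": -0.23,"dy": -1.06,"dz": -0.3,"wx": 0,"wy": 0,"wz": 0,"grip": 8}]}}

```text
time: 7.85
tool_pos: [0.5291, -0.148, 0.1963]
tool_rot: [-0.996, -2.976, -0.001]
force: [0.2, -0.8, -2.3]
grip_width: 0.0113
```

```bash
cat > look.py <<'E'
from h import *
import sys
tag=sys.argv[1]
o=telemetry.get_obs();k,a=kn(o);print(o['time'],o['tool_pos'].round(4),o['force'].round(2),o['moment'].round(2),o['tool_rot'].round(4));print('kn',k.round(4),np.rad2deg(a).round(2),'err to pin mm',((np.array([.6118,-.2096,.047])-k)*1000).round(1))
im,d,K,T=cap('scene',tag)
x0,y0=185,140
c=cv2.resize(im[y0:y0+70,x0:x0+70],None,fx=8.5,fy=8.5,interpolation=cv2.INTER_CUBIC)
for z in(.018,.133):
    u=(proj(k+[0,0,z],K,T)-[x0,y0]+.5)*8.5;cv2.circle(c,tuple(int(t) for t in u),3,(0,255,0),1)
cv2.imwrite(f'pics/{tag}c.png',c[...,::-1])
E
python3 look.py s5
```

```text
7.85 [ 0.5291 -0.148   0.1963] [ 0.17 -0.82 -2.29] [ 0.09  0.01 -0.  ] [-9.9620e-01 -2.9763e+00 -7.0000e-04]
kn [ 0.6109 -0.2097  0.0738] -37.01 err to pin mm [  0.9   0.1 -26.8]
```

View pics/s5c.png

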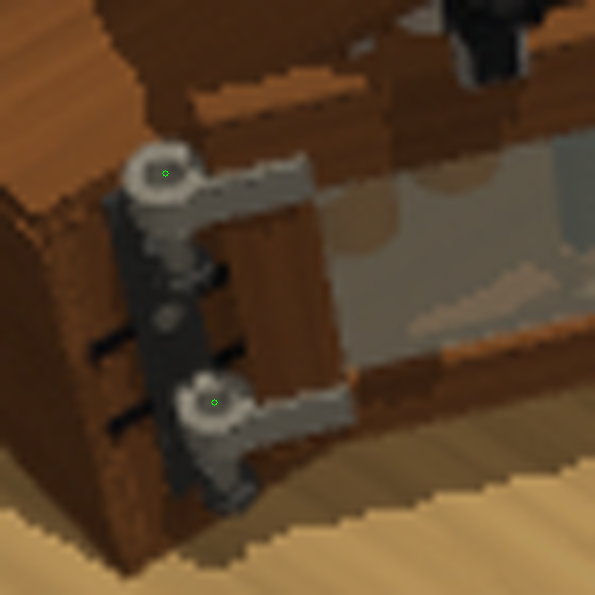

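The knuckle rings sit above their pins (rings at (163,173) and (213,402) in the crop). Descending slowly to feel for the tips.

Call:
{"method": "jog_arm", "body": {"motion": [{"dx": 0.01,"dy": 0,"dz": -0.06,"wx": 0,"wy": 0,"wz": 0,"grip": 8},{"dx": 0.01,"dy": 0,"dz": -0.12,"wx": 0,"wy": 0,"wz": 0,"grip": 8},{"dx": 0.01,"dy": 0,"dz": -0.18,"wx": 0,"wy": 0,"wz": 0,"grip": 8},{"dx": 0.01,"dy": 0,"dz": -0.22,"wx": 0,"wy": 0,"wz": 0,"grip": 8},{"dx": 0.01,"dy": 0,"dz": -0.25,"wx": 0,"wy": 0,"wz": 0,"grip": 8},{"dx": 0.01,"dy": 0,"dz": -0.27,"wx": 0,"wy": 0,"wz": 0,"grip": 8},{"dx": 0.01,"dy": 0,"dz": -0.29,"wx": 0,"wy": 0,"wz": 0,"grip": 8},{"dx": 0.01,"dy": 0,"dz": -0.31,"wx": 0,"wy": 0,"wz": 0,"grip": 8}]}}

```text
time: 8.57
tool_pos: [0.5305, -0.1488, 0.1858]
tool_rot: [0.998, 2.979, -0.0]
force: [-0.0, -0.2, -1.9]
grip_width: 0.0115
```

```bash
python3 look.py s6
```

```text
8.5667 [ 0.5305 -0.1488  0.1858] [-0.03 -0.21 -1.94] [-0.01  0.05  0.03] [ 0.9976  2.9788 -0.    ]
kn [ 0.6123 -0.2105  0.0633] 322.97 err to pin mm [ -0.5   0.9 -16.3]
```

Call:
{"method": "jog_arm", "body": {"motion": [{"dx": -0.01,"dy": 0.015,"dz": -0.02,"wx": 0,"wy": 0,"wz": 0,"grip": 8},{"dx": -0.01,"dy": 0.015,"dz": -0.04,"wx": 0,"wy": 0,"wz": 0,"grip": 8},{"dx": -0.01,"dy": 0.015,"dz": -0.06,"wx": 0,"wy": 0,"wz": 0,"grip": 8},{"dx": -0.01,"dy": 0.015,"dz": -0.08,"wx": 0,"wy": 0,"wz": 0,"grip": 8}]}}

```text
time: 8.95
tool_pos: [0.53, -0.1482, 0.1825]
tool_rot: [-0.997, -2.979, 0.0]
force: [-0.2, -0.0, -2.0]
grip_width: 0.012
```

Knuckle underside is at about 0.060, below the pin tips, with no contact force. Continuing.

Call:
{"method": "jog_arm", "body": {"motion": [{"dx": 0,"dy": 0,"dz": -0.03,"wx": 0,"wy": 0,"wz": 0,"grip": 8},{"dx": 0,"dy": 0,"dz": -0.06,"wx": 0,"wy": 0,"wz": 0,"grip": 8},{"dx": 0,"dy": 0,"dz": -0.08,"wx": 0,"wy": 0,"wz": 0,"grip": 8},{"dx": 0,"dy": 0,"dz": -0.08,"wx": 0,"wy": 0,"wz": 0,"grip": 8}]}}

```text
time: 9.28
tool_pos: [0.5299, -0.1481, 0.1791]
tool_rot: [-0.997, -2.979, -0.0]
force: [-1.2, -0.4, -3.3]
grip_width: 0.0114
```

```bash
python3 look.py s7
```

```text
9.2833 [ 0.5299 -0.1481  0.1791] [-1.19 -0.44 -3.25] [ 0.04  0.01 -0.04] [-9.9740e-01 -2.9785e+00 -1.0000e-04]
kn [ 0.6117 -0.2098  0.0566] -37.03 err to pin mm [ 0.1  0.2 -9.6]
```

View pics/s7c.png

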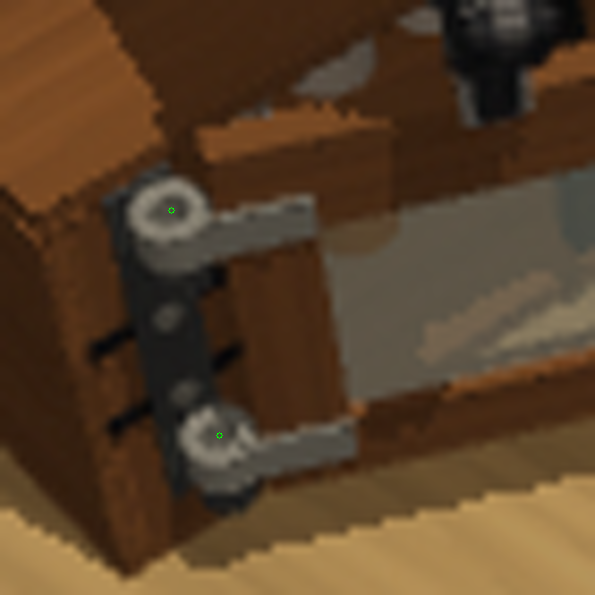

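The pins are inside both bores, about 6 mm down. Continuing gently.

Call:
{"method": "jog_arm", "body": {"motion": [{"dx": 0,"dy": 0,"dz": -0.03,"wx": 0,"wy": 0,"wz": 0,"grip": 8},{"dx": 0,"dy": 0,"dz": -0.06,"wx": 0,"wy": 0,"wz": 0,"grip": 8},{"dx": 0,"dy": 0,"dz": -0.09,"wx": 0,"wy": 0,"wz": 0,"grip": 8},{"dx": 0,"dy": 0,"dz": -0.1,"wx": 0,"wy": 0,"wz": 0,"grip": 8}]}}

```text
time: 9.67
tool_pos: [0.5299, -0.1481, 0.1751]
tool_rot: [-0.997, -2.979, -0.0]
force: [-0.3, -1.4, -3.1]
grip_width: 0.0115
```

Call:
{"method": "jog_arm", "body": {"motion": [{"dx": 0,"dy": 0,"dz": -0.03,"wx": 0,"wy": 0,"wz": 0,"grip": 8},{"dx": 0,"dy": 0,"dz": -0.06,"wx": 0,"wy": 0,"wz": 0,"grip": 8},{"dx": 0,"dy": 0,"dz": -0.08,"wx": 0,"wy": 0,"wz": 0,"grip": 8},{"dx": 0,"dy": 0,"dz": -0.1,"wx": 0,"wy": 0,"wz": 0,"grip": 8}]}}

```text
time: 10.0
tool_pos: [0.53, -0.1481, 0.1713]
tool_rot: [-0.997, -2.979, -0.0]
force: [-0.3, 0.9, -2.8]
grip_width: 0.0112
```

Call:
{"method": "jog_arm", "body": {"motion": [{"dx": 0,"dy": 0,"dz": -0.015,"wx": 0,"wy": 0,"wz": 0,"grip": 8},{"dx": 0,"dy": 0,"dz": -0.03,"wx": 0,"wy": 0,"wz": 0,"grip": 8},{"dx": 0,"dy": 0,"dz": -0.03,"wx": 0,"wy": 0,"wz": 0,"grip": 8}]}}

```text
time: 10.25
tool_pos: [0.53, -0.1481, 0.1701]
tool_rot: [-0.998, -2.979, -0.0]
force: [0.6, -0.2, -3.3]
grip_width: 0.0114
```

```bash
python3 look.py s8
```

```text
10.25 [ 0.53   -0.1481  0.1701] [ 0.55 -0.18 -3.26] [0.02 0.04 0.02] [-0.9975 -2.9789 -0.    ]
kn [ 0.6118 -0.2098  0.0476] -37.03 err to pin mm [-0.   0.2 -0.6]
```

Call:
{"method": "jog_arm", "body": {"motion": [{"dx": 0,"dy": 0,"dz": -0.012,"wx": 0,"wy": 0,"wz": 0,"grip": 8},{"dx": 0,"dy": 0,"dz": -0.02,"wx": 0,"wy": 0,"wz": 0,"grip": 8},{"dx": 0,"dy": 0,"dz": -0.02,"wx": 0,"wy": 0,"wz": 0,"grip": 8}]}}

```text
time: 10.55
tool_pos: [0.5301, -0.1481, 0.1694]
tool_rot: [0.997, 2.979, -0.0]
force: [-0.1, 0.4, -2.8]
grip_width: 0.0115
```

Call:
{"method": "jog_arm", "body": {"motion": [{"dx": 0,"dy": 0,"dz": -0.012,"wx": 0,"wy": 0,"wz": 0,"grip": 8},{"dx": 0,"dy": 0,"dz": -0.02,"wx": 0,"wy": 0,"wz": 0,"grip": 8},{"dx": 0,"dy": 0,"dz": -0.02,"wx": 0,"wy": 0,"wz": 0,"grip": 8}]}}

```text
time: 10.8
tool_pos: [0.5301, -0.1481, 0.1689]
tool_rot: [0.997, 2.979, 0.0]
force: [-1.1, 0.7, -0.2]
grip_width: 0.0116
```

The force dropped by about 3 N, so the brackets are now carrying the door's weight. I'll check the picture and then release.

```bash
python3 look.py s9
```

```text
10.8 [ 0.5301 -0.1481  0.1689] [-1.13  0.66 -0.16] [0.1  0.12 0.03] [9.9740e-01 2.9789e+00 1.0000e-04]
kn [ 0.6119 -0.2098  0.0464] 322.97 err to pin mm [-0.1  0.2  0.6]
```

View pics/s9c.png

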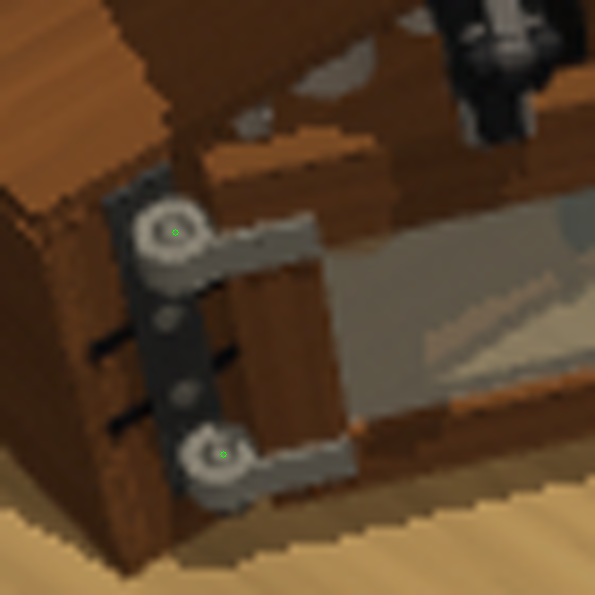

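Pin tips show in both bores at (175,232) and (222,454), and the knuckles rest on the brackets. Opening the fingers, then lifting straight up.

Call:
{"method": "jog_arm", "body": {"motion": [{"dx": 0,"dy": 0,"dz": 0,"wx": 0,"wy": 0,"wz": 0,"grip": 16},{"dx": 0,"dy": 0,"dz": 0,"wx": 0,"wy": 0,"wz": 0,"grip": 22},{"dx": 0,"dy": 0,"dz": 0,"wx": 0,"wy": 0,"wz": 0,"grip": 30},{"dx": 0,"dy": 0,"dz": 0,"wx": 0,"wy": 0,"wz": 0,"grip": 36},{"dx": 0,"dy": 0,"dz": 0,"wx": 0,"wy": 0,"wz": 0,"grip": 40},{"dx": 0,"dy": 0,"dz": 0.2,"wx": 0,"wy": 0,"wz": 0,"grip": 40},{"dx": 0,"dy": 0,"dz": 0.5,"wx": 0,"wy": 0,"wz": 0,"grip": 40},{"dx": 0,"dy": 0,"dz": 1,"wx": 0,"wy": 0,"wz": 0,"grip": 40},{"dx": 0,"dy": 0,"dz": 1.6,"wx": 0,"wy": 0,"wz": 0,"grip": 40},{"dx": 0,"dy": 0,"dz": 2,"wx": 0,"wy": 0,"wz": 0,"grip": 40}]}}

```text
time: 11.68
tool_pos: [0.5309, -0.1485, 0.2523]
tool_rot: [0.996, 2.976, -0.0]
force: [0.5, 0.5, 1.1]
grip_width: 0.04
```

```bash
python3 look.py s10; python3 - <<'E'
from h import *
im,d,K,T=cap('wrist','wrist10');P=cloud(d,K,T)
m=(abs(P[...,2]-.205)<.006)&(d>0)&(P[...,0]<.65)&(P[...,1]>-.25)&(P[...,0]>.38)
n,l,s,ce=cv2.connectedComponentsWithStats(m.astype(np.uint8))
for i in range(1,n):
    if s[i,4]>150: q=P[l==i];print(ce[i],s[i,4],cv2.minAreaRect(q[:,:2].astype(np.float32)*1000),np.median(q[:,2]))
E
```

```text
11.6833 [ 0.5309 -0.1485  0.2523] [0.48 0.54 1.06] [0.02 0.01 0.02] [ 9.9640e-01  2.9758e+00 -5.0000e-04]
kn [ 0.6127 -0.2102  0.1298] 322.98 err to pin mm [ -0.9   0.6 -82.8]
[276.68346288 192.1391048 ] 3731 ((528.4725952148438, -146.5893096923828), (14.045196533203125, 180.2720489501953), 52.992645263671875) 0.20307538177895995
```

View pics/s10.png

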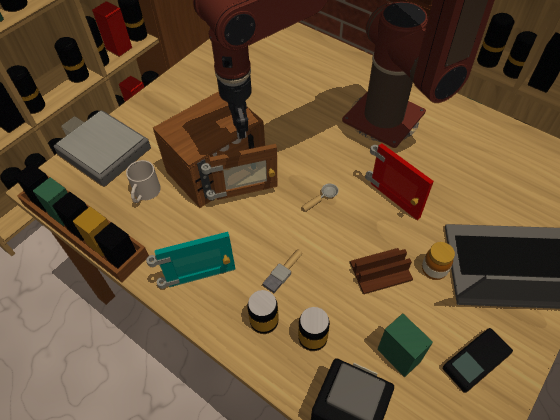

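View pics/wrist10.png

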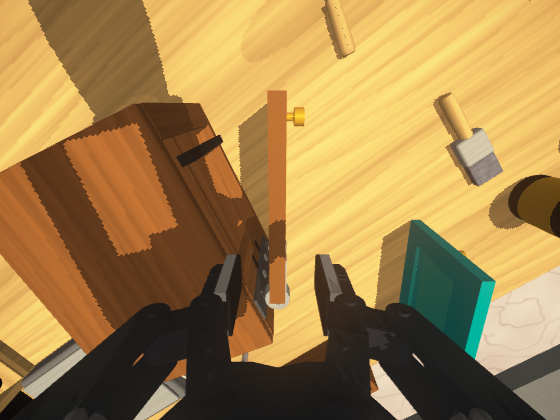

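The door hangs free on both pins, open about 24° (wrist rail at col 278, yaw -37°, top at 0.203). Now I'll go to the outer side with fingers closed to push it shut at the rail.

Call:
{"method": "jog_arm", "body": {"motion": [{"dx": 0,"dy": 0.5,"dz": 0,"wx": 0,"wy": 0,"wz": 0,"grip": 20},{"dx": -0.1,"dy": 1,"dz": 0,"wx": 0,"wy": 0,"wz": 0,"grip": 0},{"dx": -0.18,"dy": 1.6,"dz": 0,"wx": 0,"wy": 0,"wz": 0,"grip": 0},{"dx": -0.18,"dy": 1.75,"dz": 0,"wx": 0,"wy": 0,"wz": 0,"grip": 0},{"dx": -0.18,"dy": 1.75,"dz": 0,"wx": 0,"wy": 0,"wz": 0,"grip": 0},{"dx": -0.18,"dy": 1.75,"dz": -0.6,"wx": 0,"wy": 0,"wz": 0,"grip": 0},{"dx": -0.18,"dy": 1.75,"dz": -1.2,"wx": 0,"wy": 0,"wz": 0,"grip": 0},{"dx": -0.18,"dy": 1.75,"dz": -1.7,"wx": 0,"wy": 0,"wz": 0,"grip": 0},{"dx": -0.18,"dy": 1.75,"dz": -1.7,"wx": 0,"wy": 0,"wz": 0,"grip": 0}], "grip_force": 20}}

```text
time: 12.53
tool_pos: [0.5199, -0.0782, 0.1757]
tool_rot: [-0.996, -2.971, 0.001]
force: [-0.8, 0.3, -0.8]
grip_width: 0.0001
```

```bash
python3 look.py s11; python3 - <<'E'
from h import *
cap('wrist','wrist11')
E
```

```text
12.5333 [ 0.5199 -0.0782  0.1757] [-0.8   0.25 -0.76] [-0.03  0.03  0.01] [-9.9580e-01 -2.9712e+00  1.1000e-03]
kn [ 0.6017 -0.14    0.0532] -37.06 err to pin mm [ 10.1 -69.6  -6.2]
```

View pics/wrist11.png

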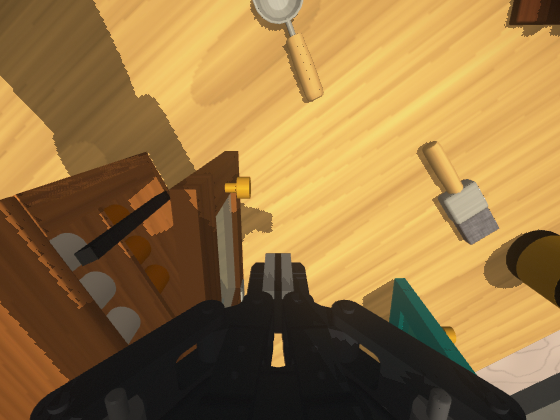

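Closed fingers (280,265) stand clear on the outer side of the door (edge at col ~238). Pushing gently.

Call:
{"method": "jog_arm", "body": {"motion": [{"dx": -0.1,"dy": -0.2,"dz": 0.1,"wx": 0,"wy": 0,"wz": 0,"grip": 0},{"dx": -0.17,"dy": -0.35,"dz": 0.1,"wx": 0,"wy": 0,"wz": 0,"grip": 0},{"dx": -0.24,"dy": -0.5,"dz": 0.1,"wx": 0,"wy": 0,"wz": 0,"grip": 0},{"dx": -0.3,"dy": -0.6,"dz": 0.1,"wx": 0,"wy": 0,"wz": 0,"grip": 0},{"dx": -0.36,"dy": -0.7,"dz": 0.1,"wx": 0,"wy": 0,"wz": 0,"grip": 0},{"dx": -0.42,"dy": -0.8,"dz": 0.1,"wx": 0,"wy": 0,"wz": 0,"grip": 0},{"dx": -0.49,"dy": -0.9,"dz": 0.1,"wx": 0,"wy": 0,"wz": 0,"grip": 0},{"dx": -0.55,"dy": -1.0,"dz": 0.1,"wx": 0,"wy": 0,"wz": 0,"grip": 0},{"dx": -0.61,"dy": -1.1,"dz": 0.1,"wx": 0,"wy": 0,"wz": 0,"grip": 0},{"dx": -0.67,"dy": -1.2,"dz": 0.1,"wx": 0,"wy": 0,"wz": 0,"grip": 0}]}}

```text
time: 13.47
tool_pos: [0.4958, -0.1264, 0.1845]
tool_rot: [-0.997, -2.979, -0.0]
force: [0.6, 0.1, -1.4]
grip_width: 0.0001
```

```bash
python3 look.py s12; python3 - <<'E'
from h import *
im,d,K,T=cap('wrist','wrist12');P=cloud(d,K,T)
np.save('pics/Pw12',P)
m=(abs(P[...,2]-.2045)<.005)&(d>0)&(P[...,0]<.65)&(P[...,1]>-.25)&(P[...,0]>.38)
n,l,s,ce=cv2.connectedComponentsWithStats(m.astype(np.uint8))
for i in range(1,n):
    if s[i,4]>150: q=P[l==i];print(ce[i],s[i,4],cv2.minAreaRect(q[:,:2].astype(np.float32)*1000),np.median(q[:,2]))
E
```

```text
13.4667 [ 0.4958 -0.1264  0.1845] [ 0.61  0.13 -1.44] [ 0.05 -0.01 -0.02] [-0.9974 -2.9789 -0.    ]
kn [ 0.5776 -0.1882  0.062 ] -37.02 err to pin mm [ 34.2 -21.4 -15. ]
[284.99048978 211.44317641] 2103 ((478.19140625, -108.77637481689453), (14.016357421875, 54.84645462036133), 52.90410614013672) 0.20210204575983073
[278.16831683 350.76237624] 303 ((550.9068603515625, -167.48863220214844), (6.765721321105957, 27.994205474853516), 53.095550537109375) 0.20384857589335637
```

View pics/wrist12.png

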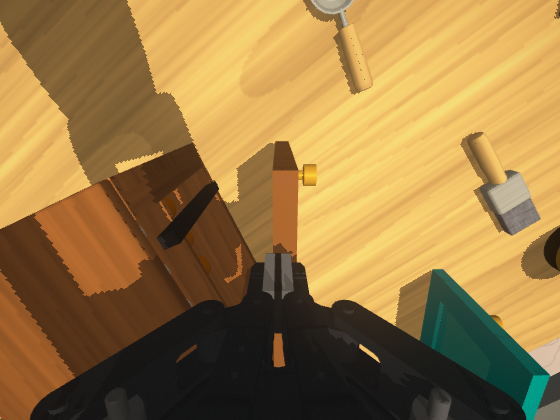

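View pics/s12c.png

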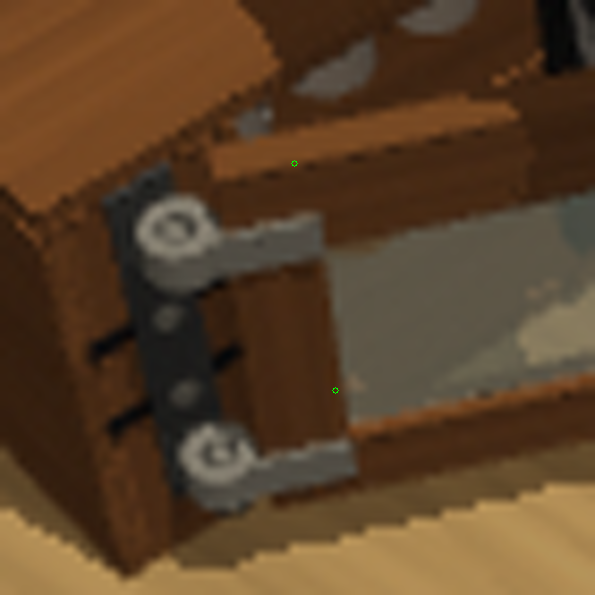

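```bash
python3 - <<'E'
from h import *
im=load('s12')[0]
cv2.imwrite('pics/c12.png',cv2.resize(im[90:220,150:310],None,fx=4.6,fy=4.6,interpolation=cv2.INTER_CUBIC)[...,::-1])
E
```

```text
(no output)
```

View pics/c12.png

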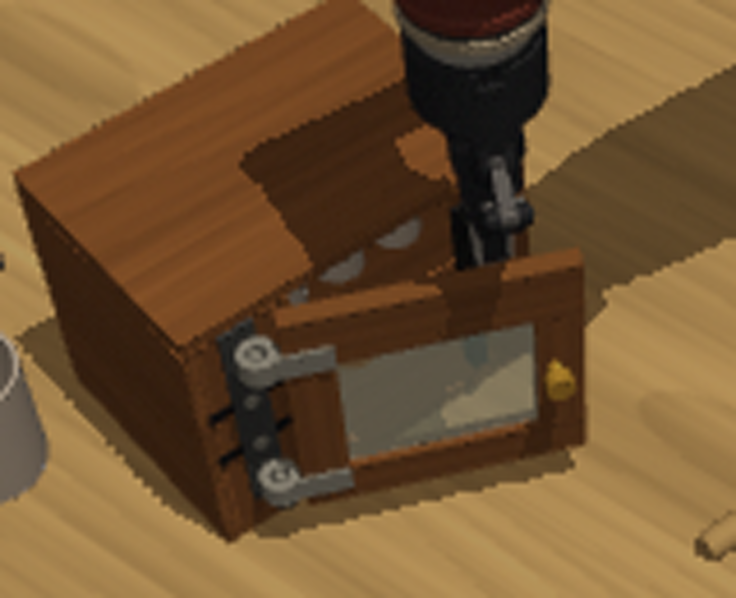

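```bash
python3 - <<'E'
from h import *
o=telemetry.get_obs();print(o['tool_pos'],o['time'],o['force'].round(2),o['joints'].round(3))
for tag in('s10','s12'):
    im,d,K,T=load(tag);P=cloud(d,K,T)
    # door outer-face points: fit
    m=np.zeros(d.shape,bool);m[150:200,205:285]=1
    h=np.array([.612,-.2097]);
    Q=P[...,:2]-h; u=np.array([-.799,.602]);n=np.array([.602,.799])
    r=Q@u;p=Q@n
    for rr in(.03,.06,.1,.14,.18):
        mm=m&(abs(r-rr)<.01)&(abs(p)<.05)&(P[...,2]>.17)&(P[...,2]<.2)
        print(tag,rr,mm.sum(),np.median(p[mm])*1000 if mm.any() else None)
    if tag=='s12': print('TCP px',proj(o['tool_pos'],K,T))
im,d,K,T=load('wrist12');P=cloud(d,K,T)
for r in range(235,300,8): print(r,[(P[r,c]*1000).round(0).tolist() for c in(270,278,286,292)])
E
```

```text
[ 0.49574496 -0.12670194  0.18457677] 13.5667 [ 0.35 -0.26 -0.21] [-0.404 -0.04   1.836 -0.     1.345 -1.328]
s10 0.03 93 4.736607152108277
s10 0.06 57 5.6728226782058115
s10 0.1 56 5.543799592432931
s10 0.14 59 5.852599347486103
s10 0.18 47 6.371762441267185
s12 0.03 93 4.563155923135973
s12 0.06 57 5.653291333933875
s12 0.1 56 5.236481061693711
s12 0.14 60 5.613832525426918
s12 0.18 47 6.209791453579564
TCP px [257.08367662 152.94112599]
235 [[551.0, -181.0, 1.0], [484.0, -118.0, 203.0], [487.0, -114.0, 203.0], [489.0, -112.0, 202.0]]
243 [[560.0, -188.0, 0.0], [488.0, -121.0, 203.0], [491.0, -118.0, 202.0], [493.0, -114.0, 203.0]]
251 [[570.0, -196.0, 0.0], [493.0, -124.0, 202.0], [495.0, -121.0, 202.0], [497.0, -118.0, 202.0]]
259 [[484.0, -123.0, 226.0], [486.0, -120.0, 226.0], [489.0, -117.0, 225.0], [502.0, -121.0, 202.0]]
267 [[485.0, -123.0, 232.0], [486.0, -119.0, 234.0], [489.0, -117.0, 234.0], [494.0, -116.0, 227.0]]
275 [[484.0, -122.0, 241.0], [487.0, -120.0, 240.0], [489.0, -117.0, 240.0], [494.0, -117.0, 233.0]]
283 [[485.0, -123.0, 247.0], [487.0, -120.0, 247.0], [489.0, -117.0, 246.0], [490.0, -115.0, 247.0]]
291 [[485.0, -123.0, 252.0], [487.0, -120.0, 252.0], [488.0, -117.0, 253.0], [489.0, -115.0, 254.0]]
299 [[483.0, -121.0, 260.0], [490.0, -122.0, 253.0], [487.0, -116.0, 260.0], [488.0, -114.0, 261.0]]
```

```bash
python3 - <<'E'
from h import *
# use wrist11 saved pose; tool_pos then known
for tag,tp in(('wrist11',[.5199,-.0782,.1757]),('wrist12',[.4958,-.1266,.1845])):
    im,d,K,T=load(tag);tp=np.array(tp)
    print(tag,'TCP px',proj(tp,K,T),'grasp px',proj(tp+[0,0,.019],K,T), 'cam',T[:3,3].round(4))
    P=cloud(d,K,T)
    for r in range(200,300,8): print(r,(P[r,274]*1000).round(0).tolist(),(P[r,283]*1000).round(0).tolist())
E
```

```text
wrist11 TCP px [276.55750438 240.67848126] grasp px [276.39685618 254.35052165] cam [ 0.4547 -0.0277  0.3515]
200 [539.0, -98.0, -2.0] [545.0, -89.0, -0.0]
208 [547.0, -104.0, 1.0] [554.0, -95.0, -0.0]
216 [556.0, -111.0, -1.0] [563.0, -101.0, -0.0]
224 [564.0, -117.0, -1.0] [571.0, -108.0, -1.0]
232 [573.0, -123.0, 2.0] [580.0, -114.0, 0.0]
240 [582.0, -130.0, 2.0] [589.0, -121.0, 1.0]
248 [591.0, -138.0, 1.0] [599.0, -128.0, 0.0]
256 [511.0, -73.0, 217.0] [514.0, -69.0, 216.0]
264 [511.0, -73.0, 225.0] [514.0, -69.0, 224.0]
272 [511.0, -73.0, 231.0] [514.0, -69.0, 232.0]
280 [512.0, -73.0, 238.0] [514.0, -70.0, 238.0]
288 [512.0, -73.0, 244.0] [513.0, -69.0, 245.0]
296 [513.0, -74.0, 247.0] [517.0, -72.0, 245.0]
wrist12 TCP px [278.13236603 243.76240121] grasp px [278.18605849 258.04329536] cam [ 0.4283 -0.0761  0.3575]
200 [466.0, -107.0, 202.0] [470.0, -103.0, 201.0]
208 [470.0, -110.0, 201.0] [473.0, -106.0, 202.0]
216 [474.0, -113.0, 202.0] [477.0, -109.0, 202.0]
224 [477.0, -116.0, 203.0] [481.0, -112.0, 202.0]
232 [481.0, -119.0, 202.0] [485.0, -115.0, 202.0]
240 [485.0, -122.0, 203.0] [489.0, -118.0, 202.0]
248 [490.0, -125.0, 202.0] [493.0, -121.0, 201.0]
256 [485.0, -121.0, 223.0] [488.0, -118.0, 222.0]
264 [485.0, -121.0, 231.0] [488.0, -118.0, 230.0]
272 [485.0, -121.0, 238.0] [488.0, -118.0, 238.0]
280 [486.0, -121.0, 244.0] [488.0, -118.0, 244.0]
288 [486.0, -122.0, 250.0] [487.0, -118.0, 252.0]
296 [488.0, -123.0, 252.0] [490.0, -120.0, 252.0]
```

```bash
python3 - <<'E'
from h import *
for tag,tp in(('wrist3',[.5117,.2898,.2111]),('wrist2',[.5123,.2854,.1494]),('wrist10',[.5309,-.1485,.2523]),('wrist12',[.4958,-.1266,.1845])):
    im,d,K,T=load(tag);tp=np.array(tp);P=cloud(d,K,T)
    a=.0;R=cv2.Rodrigues(np.array([1,2.985,0])/np.hypot(1,2.985)*np.pi)[0]
    L=(P-tp)@R  # tool coords: z along fingers
    m=(abs(L[...,1])<.06)&(abs(L[...,0])<.025)&(L[...,2]<.03)&(L[...,2]>-.08)
    m[:200]=0
    for lo in np.arange(-.07,.03,.01):
        mm=m&(L[...,2]>=lo)&(L[...,2]<lo+.01)
        if mm.any(): q=L[mm]*1000;print(tag,round(lo*1000),mm.sum(),'x',q[:,0].min().round(),q[:,0].max().round(),'y',np.percentile(q[:,1],[1,25,50,75,99]).round())
E
```

```text
wrist3 -70 926 x -11.0 13.0 y [-18.  -7.   0.   7.  19.]
wrist3 -60 740 x -6.0 13.0 y [-19. -11.  -6.  12.  19.]
wrist3 -50 646 x -11.0 12.0 y [-19. -11.   0.  11.  19.]
wrist3 -40 2136 x -25.0 25.0 y [-15.  -3.  -0.   4.  15.]
wrist2 -70 1272 x -11.0 13.0 y [-33. -21.  20.  21.  33.]
wrist2 -60 915 x -11.0 13.0 y [-33. -23.  20.  24.  33.]
wrist2 -50 737 x -11.0 12.0 y [-33. -23. -20.  23.  33.]
wrist2 -40 2357 x -25.0 25.0 y [-25.  -1.   3.   7.  25.]
wrist10 -70 965 x -13.0 11.0 y [-33. -22.  20.  23.  34.]
wrist10 -60 841 x -13.0 11.0 y [-33. -23. -19.  24.  34.]
wrist10 -50 638 x -12.0 11.0 y [-32. -22. -19.  23.  34.]
wrist10 -40 94 x -11.0 10.0 y [-25. -20. -19.  21.  26.]
wrist12 -70 877 x -11.0 13.0 y [-13.  -2.  -1.   2.  12.]
wrist12 -60 666 x 6.0 12.0 y [-14.  -8.  -0.   7.  13.]
wrist12 -50 565 x 6.0 12.0 y [-14.  -7.  -0.   7.  13.]
wrist12 -40 219 x 6.0 12.0 y [-12.  -5.  -1.   5.  11.]
wrist12 -20 892 x -3.0 25.0 y [-3.  0.  4.  8. 10.]
```

```bash
python3 - <<'E'
from h import *
im=load('wrist3')[0]; im2=load('wrist12')[0]
f=lambda i:cv2.resize(i[220:370,210:350],(400,428),interpolation=cv2.INTER_CUBIC)
cv2.imwrite('pics/c13.png',cv2.hconcat([f(im),f(im2)])[...,::-1])
E
```

```text
(no output)
```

View pics/c13.png

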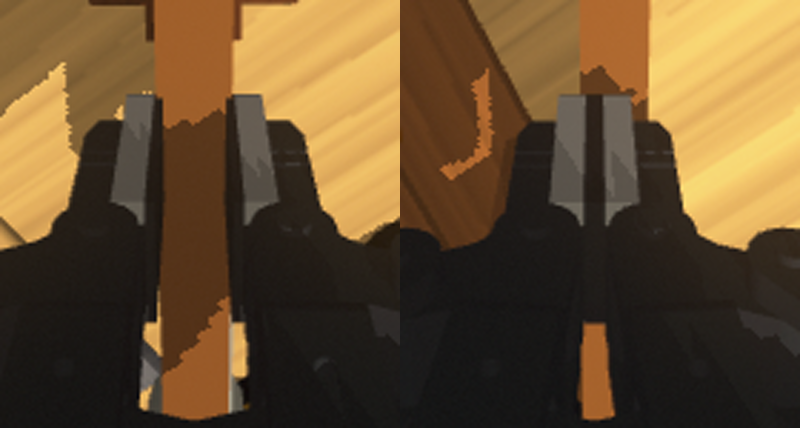

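```bash
python3 - <<'E'
from h import *
im,d,K,T=load('s11')
tp=np.array([.5199,-.0782,.1757]);u=proj(tp,K,T);g=proj(tp+[0,0,.019],K,T);w=proj(tp+[0,0,.038],K,T);print(u,g,w)
s=4.6
c=cv2.resize(im[90:220,170:330],None,fx=s,fy=s,interpolation=cv2.INTER_CUBIC)
for p,col in((u,(255,0,0)),(g,(0,255,0)),(w,(255,255,0))): cv2.circle(c,tuple(int(t) for t in (p-[170,90]+.5)*s),4,col,1)
cv2.imwrite('pics/c14.png',c[...,::-1])
E
```

```text
[265.85070833 168.98858537] [265.54625483 164.33867908] [265.23465932 159.57969304]
```

View pics/c14.png

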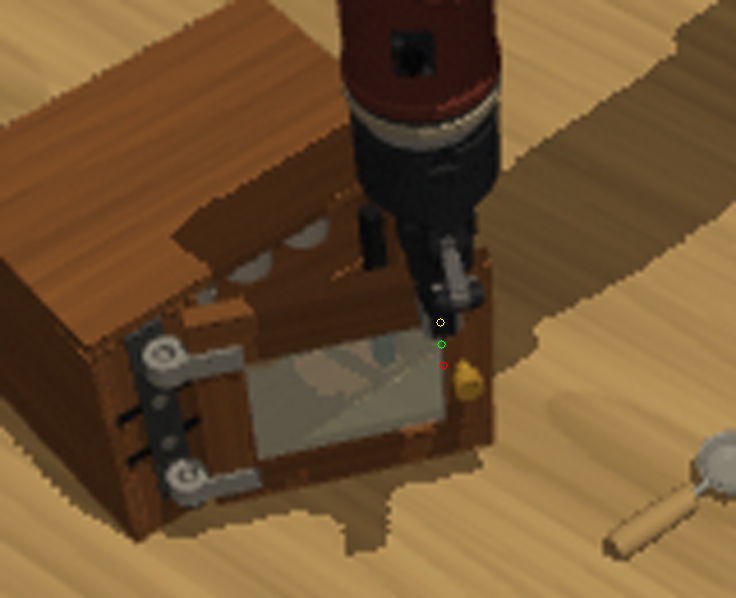

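Two cameras agree that the real fingertips are about 30 mm above the reported TCP, so the fingers passed over the door's top without touching it. I'll back out, go lower and push again.

Call:
{"method": "jog_arm", "body": {"motion": [{"dx": 0.3,"dy": 0.5,"dz": 0.1,"wx": 0,"wy": 0,"wz": 0,"grip": 0},{"dx": 0.6,"dy": 1.0,"dz": 0.1,"wx": 0,"wy": 0,"wz": 0,"grip": 0},{"dx": 0.65,"dy": 1.15,"dz": 0.1,"wx": 0,"wy": 0,"wz": 0,"grip": 0},{"dx": 0.65,"dy": 1.15,"dz": 0,"wx": 0,"wy": 0,"wz": 0,"grip": 0},{"dx": 0.65,"dy": 1.15,"dz": -0.4,"wx": 0,"wy": 0,"wz": 0,"grip": 0},{"dx": 0.65,"dy": 1.15,"dz": -0.8,"wx": 0,"wy": 0,"wz": 0,"grip": 0},{"dx": 0.65,"dy": 1.15,"dz": -0.8,"wx": 0,"wy": 0,"wz": 0,"grip": 0},{"dx": 0.55,"dy": 0.95,"dz": -0.8,"wx": 0,"wy": 0,"wz": 0,"grip": 0},{"dx": 0.45,"dy": 0.75,"dz": -0.8,"wx": 0,"wy": 0,"wz": 0,"grip": 0},{"dx": 0.4,"dy": 0.65,"dz": -0.8,"wx": 0,"wy": 0,"wz": 0,"grip": 0}]}}

```text
time: 14.4
tool_pos: [0.512, -0.1019, 0.1537]
tool_rot: [0.998, 2.977, -0.001]
force: [-0.5, -0.1, 0.5]
grip_width: -0.0
```

Call:
{"method": "jog_arm", "body": {"motion": [{"dx": -0.06,"dy": -0.1,"dz": 0,"wx": 0,"wy": 0,"wz": 0,"grip": 0},{"dx": -0.12,"dy": -0.2,"dz": 0,"wx": 0,"wy": 0,"wz": 0,"grip": 0},{"dx": -0.18,"dy": -0.3,"dz": 0,"wx": 0,"wy": 0,"wz": 0,"grip": 0},{"dx": -0.24,"dy": -0.4,"dz": 0,"wx": 0,"wy": 0,"wz": 0,"grip": 0},{"dx": -0.3,"dy": -0.5,"dz": 0,"wx": 0,"wy": 0,"wz": 0,"grip": 0},{"dx": -0.36,"dy": -0.6,"dz": 0,"wx": 0,"wy": 0,"wz": 0,"grip": 0}]}}

```text
time: 14.9
tool_pos: [0.4975, -0.1245, 0.1527]
tool_rot: [0.997, 2.979, 0.0]
force: [0.1, 0.9, 0.3]
grip_width: 0.0004
```

```bash
python3 look.py s13; python3 - <<'E'
from h import *
im=load('s13')[0]
w,d,K,T=cap('wrist','wrist13')
cv2.imwrite('pics/c15.png',cv2.hconcat([cv2.resize(im[90:220,160:300],(400,371)),cv2.resize(w,(400,371))])[...,::-1])
P=cloud(d,K,T)
m=(abs(P[...,2]-.2035)<.005)&(d>0)&(P[...,0]<.65)&(P[...,1]>-.25)&(P[...,0]>.38)
n,l,s,ce=cv2.connectedComponentsWithStats(m.astype(np.uint8))
for i in range(1,n):
    if s[i,4]>150: q=P[l==i];print(ce[i],s[i,4],cv2.minAreaRect(q[:,:2].astype(np.float32)*1000),np.median(q[:,2]))
E
```

```text
14.9 [ 0.4975 -0.1245  0.1527] [0.14 0.94 0.34] [-0.03  0.01 -0.02] [0.9973 2.9789 0.    ]
kn [ 0.5793 -0.1862  0.0302] 322.98 err to pin mm [ 32.5 -23.4  16.8]
[219.55935887 244.96278185] 3681 ((465.20916748046875, -134.07522583007812), (14.716925621032715, 59.76051330566406), 62.38405990600586) 0.20255398848649464
[277.67623604 273.24242424] 627 ((489.72064208984375, -119.31044006347656), (27.190460205078125, 5.972489356994629), 53.56498718261719) 0.2036066400690948
```

View pics/c15.png

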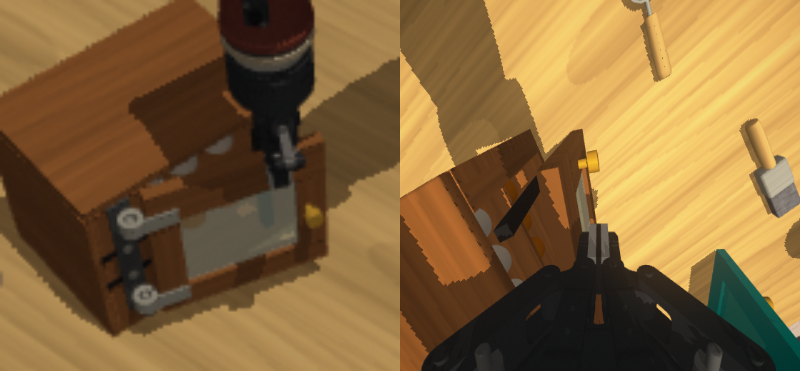

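The door is now at 62.4° (15° from shut), swinging in contact with the fingers and still seated. Continuing slowly.

Call:
{"method": "jog_arm", "body": {"motion": [{"dx": -0.06,"dy": -0.09,"dz": 0,"wx": 0,"wy": 0,"wz": 0,"grip": 0},{"dx": -0.12,"dy": -0.18,"dz": 0,"wx": 0,"wy": 0,"wz": 0,"grip": 0},{"dx": -0.18,"dy": -0.27,"dz": 0,"wx": 0,"wy": 0,"wz": 0,"grip": 0},{"dx": -0.23,"dy": -0.35,"dz": 0,"wx": 0,"wy": 0,"wz": 0,"grip": 0},{"dx": -0.28,"dy": -0.43,"dz": 0,"wx": 0,"wy": 0,"wz": 0,"grip": 0},{"dx": -0.32,"dy": -0.49,"dz": 0,"wx": 0,"wy": 0,"wz": 0,"grip": 0},{"dx": -0.36,"dy": -0.55,"dz": 0,"wx": 0,"wy": 0,"wz": 0,"grip": 0},{"dx": -0.4,"dy": -0.6,"dz": 0,"wx": 0,"wy": 0,"wz": 0,"grip": 0},{"dx": -0.43,"dy": -0.64,"dz": 0,"wx": 0,"wy": 0,"wz": 0,"grip": 0},{"dx": -0.43,"dy": -0.64,"dz": 0,"wx": 0,"wy": 0,"wz": 0,"grip": 0}]}}

```text
time: 15.83
tool_pos: [0.4802, -0.15, 0.1526]
tool_rot: [-0.998, -2.979, 0.0]
force: [-0.4, 0.2, 0.2]
grip_width: 0.0
```

```bash
cat > ang.py <<'E'
from h import *
import sys
tag=sys.argv[1]
w,d,K,T=cap('wrist',tag)
P=cloud(d,K,T)
m=(abs(P[...,2]-.2035)<.005)&(d>0)&(P[...,0]<.65)&(P[...,1]>-.25)&(P[...,0]>.38)
n,l,s,ce=cv2.connectedComponentsWithStats(m.astype(np.uint8))
for i in range(1,n):
    if s[i,4]>150: q=P[l==i];print(ce[i],s[i,4],cv2.minAreaRect(q[:,:2].astype(np.float32)*1000),np.median(q[:,2]))
E
python3 look.py s14; python3 ang.py wrist14
```

```text
15.8333 [ 0.4802 -0.15    0.1526] [-0.4   0.16  0.15] [-0.06  0.01 -0.03] [-9.9800e-01 -2.9788e+00  2.0000e-04]
kn [ 0.562  -0.2118  0.0301] -37.04 err to pin mm [49.8  2.2 16.9]
[212.98717166 254.43005498] 3274 ((449.6144714355469, -163.75843811035156), (14.9677095413208, 52.77892303466797), 73.7068099975586) 0.20266931344197453
[277.58785942 273.32907348] 626 ((472.83477783203125, -144.0016632080078), (27.254554748535156, 6.097875118255615), 53.34041213989258) 0.20358448187676223
[276.24157303 357.87640449] 178 ((514.6928100585938, -177.63906860351562), (5.066106796264648, 17.499835968017578), 74.05036163330078) 0.20314858030246216
```

View pics/wrist14.png

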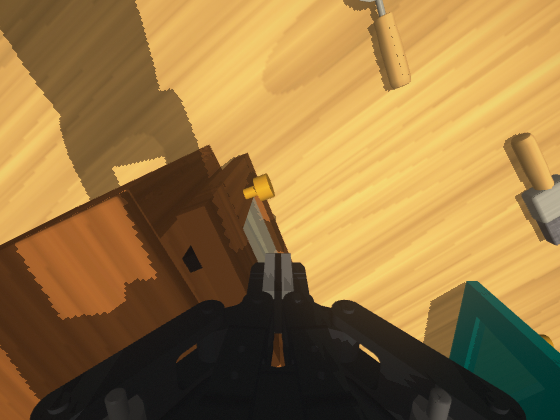

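Door at 73.7°, 3.7° from shut (about 9 mm at the fingers). Creeping on to feel the stop.

Call:
{"method": "jog_arm", "body": {"motion": [{"dx": -0.01,"dy": -0.04,"dz": 0,"wx": 0,"wy": 0,"wz": 0,"grip": 0},{"dx": -0.02,"dy": -0.08,"dz": 0,"wx": 0,"wy": 0,"wz": 0,"grip": 0},{"dx": -0.03,"dy": -0.12,"dz": 0,"wx": 0,"wy": 0,"wz": 0,"grip": 0},{"dx": -0.04,"dy": -0.15,"dz": 0,"wx": 0,"wy": 0,"wz": 0,"grip": 0},{"dx": -0.04,"dy": -0.17,"dz": 0,"wx": 0,"wy": 0,"wz": 0,"grip": 0},{"dx": -0.04,"dy": -0.17,"dz": 0,"wx": 0,"wy": 0,"wz": 0,"grip": 0}]}}

```text
time: 16.43
tool_pos: [0.4788, -0.1567, 0.1526]
tool_rot: [0.998, 2.979, -0.0]
force: [0.4, -0.6, 0.3]
grip_width: 0.0002
```

```bash
python3 ang.py wrist15
```

```text
[210.24327591 255.03022061] 3309 ((447.6707763671875, -171.80726623535156), (15.131094932556152, 52.96710968017578), 76.27237701416016) 0.2026832197328328
[277.49683544 273.40348101] 632 ((471.433837890625, -150.861572265625), (27.248567581176758, 6.243686199188232), 51.9113655090332) 0.2037646430840526
[276.97637795 355.49606299] 254 ((510.1663513183594, -181.8867950439453), (6.9970269203186035, 16.24700164794922), 65.87667083740234) 0.20351560801705204
```

Call:
{"method": "jog_arm", "body": {"motion": [{"dx": 0,"dy": -0.03,"dz": 0,"wx": 0,"wy": 0,"wz": 0,"grip": 0},{"dx": -0.01,"dy": -0.06,"dz": 0,"wx": 0,"wy": 0,"wz": 0,"grip": 0},{"dx": -0.01,"dy": -0.06,"dz": 0,"wx": 0,"wy": 0,"wz": 0,"grip": 0},{"dx": -0.01,"dy": -0.06,"dz": 0,"wx": 0,"wy": 0,"wz": 0,"grip": 0}]}}

```text
time: 16.82
tool_pos: [0.4787, -0.158, 0.1526]
tool_rot: [-0.997, -2.979, -0.003]
force: [0.7, 4.7, 0.2]
grip_width: -0.0
```

```bash
python3 ang.py wrist16
```

```text
[210.71974714 254.83142685] 3322 ((447.5295104980469, -172.92507934570312), (15.097797393798828, 52.99063491821289), 76.97946166992188) 0.20269118346109857
[277.35509554 273.28503185] 628 ((471.16192626953125, -152.34271240234375), (27.247468948364258, 6.045044422149658), 53.859066009521484) 0.2036560738094661
[277.07692308 354.71062271] 273 ((510.474609375, -181.30177307128906), (7.059340953826904, 16.972366333007812), 48.407894134521484) 0.2035322864262401
```

The stop is felt (4.7 N) and the door is at 77.0° against 77.4° for the case. Backing off gently.

Call:
{"method": "jog_arm", "body": {"motion": [{"dx": 0.01,"dy": 0.03,"dz": 0,"wx": 0,"wy": 0,"wz": 0,"grip": 0},{"dx": 0.01,"dy": 0.06,"dz": 0,"wx": 0,"wy": 0,"wz": 0,"grip": 0},{"dx": 0.03,"dy": 0.15,"dz": 0,"wx": 0,"wy": 0,"wz": 0,"grip": 0},{"dx": 0.1,"dy": 0.4,"dz": 0,"wx": 0,"wy": 0,"wz": 0,"grip": 0},{"dx": 0.2,"dy": 0.9,"dz": 0,"wx": 0,"wy": 0,"wz": 0,"grip": 0},{"dx": 0.3,"dy": 1.4,"dz": 0.4,"wx": 0,"wy": 0,"wz": 0,"grip": 0},{"dx": 0.3,"dy": 1.8,"dz": 1,"wx": 0,"wy": 0,"wz": 0,"grip": 0},{"dx": 0.3,"dy": 2,"dz": 1.8,"wx": 0,"wy": 0,"wz": 0,"grip": 0},{"dx": 0.3,"dy": 2,"dz": 2.4,"wx": 0,"wy": 0,"wz": 0,"grip": 0},{"dx": 0.3,"dy": 2,"dz": 2.4,"wx": 0,"wy": 0,"wz": 0,"grip": 0}]}}

```text
time: 17.7
tool_pos: [0.4935, -0.0786, 0.2549]
tool_rot: [0.992, 2.97, -0.0]
force: [0.7, -0.8, 0.1]
grip_width: 0.0
```

```bash
python3 look.py s17; python3 ang.py wrist17;python3 - <<'E'
from h import *
a=load('s17')[0];b=load('wrist17')[0];t=cap('top','top17')[0]
cv2.imwrite('pics/c17.png',cv2.hconcat([cv2.resize(a[90:220,150:310],(400,325)),cv2.resize(b,(400,325))])[...,::-1])
E
```

```text
17.7 [ 0.4935 -0.0786  0.2549] [ 0.69 -0.81  0.1 ] [ 0.04  0.02 -0.  ] [ 9.9210e-01  2.9703e+00 -2.0000e-04]
kn [ 0.5754 -0.1402  0.1324] 323.06 err to pin mm [ 36.4 -69.4 -85.4]
[173.71168831 254.21454545] 1925 ((471.2864990234375, -171.18389892578125), (15.508796691894531, 98.33309936523438), 73.8988265991211) 0.2021751058482674
```

View pics/c17.png

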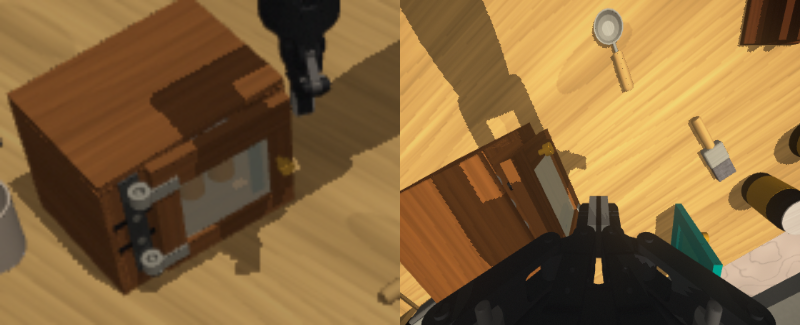

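View pics/s17c.png

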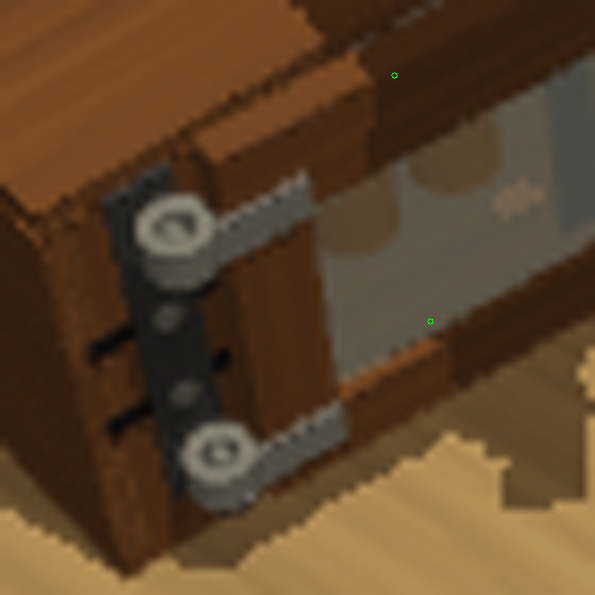

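View pics/top17.png

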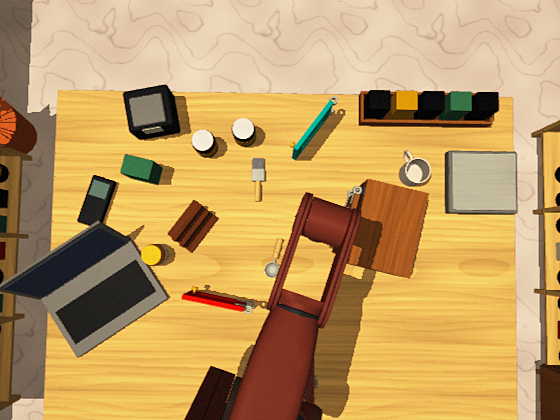

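Wrist depth gives 73.9°, possibly a slight rebound. I'll step away a little and remeasure to see whether the door is at rest.

Call:
{"method": "jog_arm", "body": {"motion": [{"dx": 0,"dy": 0.3,"dz": 0.3,"wx": 0,"wy": 0,"wz": 0,"grip": 0},{"dx": 0,"dy": 0.6,"dz": 0.6,"wx": 0,"wy": 0,"wz": 0,"grip": 0},{"dx": 0,"dy": 0.6,"dz": 0.6,"wx": 0,"wy": 0,"wz": 0,"grip": 0},{"dx": 0,"dy": 0.6,"dz": 0.6,"wx": 0,"wy": 0,"wz": 0,"grip": 0},{"dx": 0,"dy": 0.6,"dz": 0.6,"wx": 0,"wy": 0,"wz": 0,"grip": 0}]}}

```text
time: 18.27
tool_pos: [0.4905, -0.0547, 0.2725]
tool_rot: [0.996, 2.979, -0.0]
force: [0.7, -0.6, 0.2]
grip_width: -0.0
```

```bash
cat > ang2.py <<'E'
from h import *
import sys
cap('scene',sys.argv[1])
def ang(tag):
    im,d,K,T=load(tag);P=cloud(d,K,T);h=np.array([.612,-.2097]);Q=P[...,:2]-h
    u=np.array([-.976,.218]);n=np.array([.218,.976]);r=Q@u;p=Q@n
    m=(d>0)&(r>.03)&(r<.19)&(P[...,2]>.168)&(P[...,2]<.197)&(p>-.012)&(p<.09)
    # rail face & fit
    A=np.polyfit(r[m],p[m],1)
    for _ in range(4):
        res=abs(np.polyval(A,r)-p); mm=m&(res<.005);A=np.polyfit(r[mm],p[mm],1)
    return mm.sum(),np.rad2deg(np.arctan(A[0])).round(2),(A[1]*1000).round(1)
for t in sys.argv[1:]: print(t,ang(t))
E
python3 ang2.py s18 s17 s10; python3 ang.py wrist18; python3 -c "
from h import *
print(telemetry.get_obs()['time'])"
```

```text
s18 (np.int64(376), np.float64(2.82), np.float64(5.6))
s17 (np.int64(375), np.float64(2.83), np.float64(5.3))
s10 (np.int64(414), np.float64(24.46), np.float64(6.2))
[165.38955582 262.08403361] 1666 ((472.9085693359375, -171.49623107910156), (15.46554183959961, 101.6115493774414), 74.18707275390625) 0.20216165794951962
18.3667
```

View pics/wrist18.png

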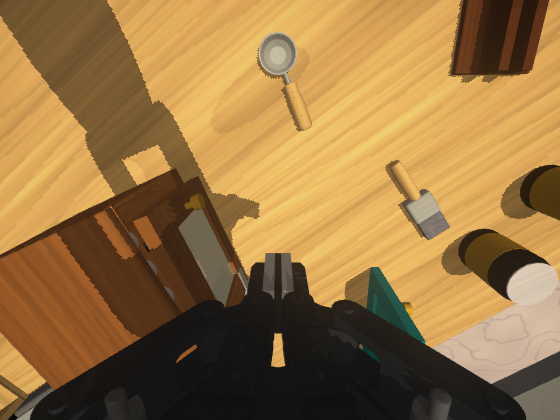

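Both views agree that the door is at rest but 2.8–3.3° off shut after a rebound. That is inside tolerance, but I'll close it again with a slower withdrawal.

Call:
{"method": "jog_arm", "body": {"motion": [{"dx": -0.1,"dy": -0.4,"dz": -0.8,"wx": 0,"wy": 0,"wz": 0,"grip": 0},{"dx": -0.2,"dy": -0.8,"dz": -1.6,"wx": 0,"wy": 0,"wz": 0,"grip": 0},{"dx": -0.2,"dy": -0.8,"dz": -2.4,"wx": 0,"wy": 0,"wz": 0,"grip": 0},{"dx": -0.2,"dy": -0.8,"dz": -3,"wx": 0,"wy": 0,"wz": 0,"grip": 0},{"dx": -0.2,"dy": -1.2,"dz": -3,"wx": 0,"wy": 0,"wz": 0,"grip": 0},{"dx": -0.2,"dy": -1.6,"dz": -3,"wx": 0,"wy": 0,"wz": 0,"grip": 0},{"dx": -0.2,"dy": -1.9,"dz": -3,"wx": 0,"wy": 0,"wz": 0,"grip": 0},{"dx": -0.2,"dy": -2.05,"dz": -3,"wx": 0,"wy": 0,"wz": 0,"grip": 0},{"dx": -0.2,"dy": -2.1,"dz": -3,"wx": 0,"wy": 0,"wz": 0,"grip": 0},{"dx": -0.2,"dy": -2.1,"dz": -3,"wx": 0,"wy": 0,"wz": 0,"grip": 0}]}}

```text
time: 19.2
tool_pos: [0.4826, -0.1394, 0.1529]
tool_rot: [0.999, 2.978, 0.0]
force: [0.2, -0.3, 0.6]
grip_width: -0.0002
```

Call:
{"method": "jog_arm", "body": {"motion": [{"dx": -0.01,"dy": -0.05,"dz": 0,"wx": 0,"wy": 0,"wz": 0,"grip": 0},{"dx": -0.02,"dy": -0.1,"dz": 0,"wx": 0,"wy": 0,"wz": 0,"grip": 0},{"dx": -0.03,"dy": -0.15,"dz": 0,"wx": 0,"wy": 0,"wz": 0,"grip": 0},{"dx": -0.04,"dy": -0.2,"dz": 0,"wx": 0,"wy": 0,"wz": 0,"grip": 0},{"dx": -0.05,"dy": -0.25,"dz": 0,"wx": 0,"wy": 0,"wz": 0,"grip": 0},{"dx": -0.06,"dy": -0.3,"dz": 0,"wx": 0,"wy": 0,"wz": 0,"grip": 0},{"dx": -0.07,"dy": -0.35,"dz": 0,"wx": 0,"wy": 0,"wz": 0,"grip": 0},{"dx": -0.08,"dy": -0.4,"dz": 0,"wx": 0,"wy": 0,"wz": 0,"grip": 0},{"dx": -0.08,"dy": -0.42,"dz": 0,"wx": 0,"wy": 0,"wz": 0,"grip": 0},{"dx": -0.08,"dy": -0.42,"dz": 0,"wx": 0,"wy": 0,"wz": 0,"grip": 0}]}}

```text
time: 20.03
tool_pos: [0.4792, -0.1559, 0.1526]
tool_rot: [-0.998, -2.979, -0.0]
force: [-1.2, 0.4, 0.5]
grip_width: -0.0001
```

```bash
python3 ang2.py s19; python3 ang.py wrist19
```

```text
s19 (np.int64(285), np.float64(1.0), np.float64(5.1))
[210.75384143 254.74646589] 3254 ((448.18072509765625, -170.87350463867188), (15.227489471435547, 53.527198791503906), 76.27613067626953) 0.20203887719859392
[277.35191083 273.28980892] 628 ((471.77880859375, -150.0477294921875), (27.2617244720459, 5.898654937744141), 53.01772689819336) 0.203548039414084
[276.93801653 355.92975207] 242 ((510.1476135253906, -181.2602081298828), (6.912858963012695, 17.24761390686035), 68.17396545410156) 0.20318593316758304
```

Call:
{"method": "jog_arm", "body": {"motion": [{"dx": 0,"dy": -0.015,"dz": 0,"wx": 0,"wy": 0,"wz": 0,"grip": 0},{"dx": 0,"dy": -0.03,"dz": 0,"wx": 0,"wy": 0,"wz": 0,"grip": 0},{"dx": 0,"dy": -0.045,"dz": 0,"wx": 0,"wy": 0,"wz": 0,"grip": 0},{"dx": 0,"dy": -0.045,"dz": 0,"wx": 0,"wy": 0,"wz": 0,"grip": 0},{"dx": 0,"dy": -0.045,"dz": 0,"wx": 0,"wy": 0,"wz": 0,"grip": 0}]}}

```text
time: 20.55
tool_pos: [0.4793, -0.1576, 0.1526]
tool_rot: [0.998, 2.979, 0.0]
force: [-1.0, 0.5, -0.3]
grip_width: 0.0005
```

Call:
{"method": "jog_arm", "body": {"motion": [{"dx": 0,"dy": -0.01,"dz": 0,"wx": 0,"wy": 0,"wz": 0,"grip": 0},{"dx": 0,"dy": -0.015,"dz": 0,"wx": 0,"wy": 0,"wz": 0,"grip": 0},{"dx": 0,"dy": -0.015,"dz": 0,"wx": 0,"wy": 0,"wz": 0,"grip": 0},{"dx": 0,"dy": -0.015,"dz": 0,"wx": 0,"wy": 0,"wz": 0,"grip": 0}]}}

```text
time: 20.88
tool_pos: [0.4792, -0.1578, 0.1526]
tool_rot: [-0.997, -2.979, -0.001]
force: [-0.9, 2.1, 0.7]
grip_width: -0.0001
```

```bash
python3 ang2.py s20; python3 ang.py wrist20
```

```text
s20 (np.int64(275), np.float64(0.27), np.float64(5.2))
[210.32484848 254.36242424] 3300 ((447.8713684082031, -172.8096160888672), (15.002022743225098, 53.79762649536133), 76.8194808959961) 0.20206401175873712
[277.79968454 273.41955836] 634 ((471.69500732421875, -152.0240936279297), (27.06475067138672, 6.175603866577148), 52.153846740722656) 0.20358413256562666
[277.08646617 354.89849624] 266 ((510.9953918457031, -181.75271606445312), (6.982638359069824, 17.794239044189453), 53.5496940612793) 0.20316844294531758
```

Shut against the stop (0.3°, light contact of 2 N). Withdrawing very slowly.

Call:
{"method": "jog_arm", "body": {"motion": [{"dx": 0,"dy": 0.005,"dz": 0,"wx": 0,"wy": 0,"wz": 0,"grip": 0},{"dx": 0,"dy": 0.01,"dz": 0,"wx": 0,"wy": 0,"wz": 0,"grip": 0},{"dx": 0,"dy": 0.015,"dz": 0,"wx": 0,"wy": 0,"wz": 0,"grip": 0},{"dx": 0.005,"dy": 0.02,"dz": 0,"wx": 0,"wy": 0,"wz": 0,"grip": 0},{"dx": 0.005,"dy": 0.03,"dz": 0,"wx": 0,"wy": 0,"wz": 0,"grip": 0},{"dx": 0.01,"dy": 0.045,"dz": 0,"wx": 0,"wy": 0,"wz": 0,"grip": 0},{"dx": 0.01,"dy": 0.06,"dz": 0,"wx": 0,"wy": 0,"wz": 0,"grip": 0},{"dx": 0.02,"dy": 0.09,"dz": 0,"wx": 0,"wy": 0,"wz": 0,"grip": 0},{"dx": 0.03,"dy": 0.15,"dz": 0,"wx": 0,"wy": 0,"wz": 0,"grip": 0},{"dx": 0.06,"dy": 0.3,"dz": 0,"wx": 0,"wy": 0,"wz": 0,"grip": 0}]}}

```text
time: 21.82
tool_pos: [0.4817, -0.1463, 0.1526]
tool_rot: [0.998, 2.979, -0.0]
force: [1.5, -0.2, -0.3]
grip_width: -0.0001
```

```bash
python3 ang2.py s21; python3 ang.py wrist21
```

```text
s21 (np.int64(276), np.float64(1.24), np.float64(5.1))
[190.273 259.548] 3000 ((449.1605224609375, -170.6136932373047), (15.481816291809082, 55.32065200805664), 75.9926986694336) 0.2018847170026554
[277.67567568 273.38950715] 629 ((474.326904296875, -139.20736694335938), (27.097021102905273, 5.912243843078613), 53.551361083984375) 0.2036302523868284
```

Call:
{"method": "jog_arm", "body": {"motion": [{"dx": 0.1,"dy": 0.5,"dz": 0,"wx": 0,"wy": 0,"wz": 0,"grip": 0},{"dx": 0.2,"dy": 1,"dz": 0.2,"wx": 0,"wy": 0,"wz": 0,"grip": 0},{"dx": 0.2,"dy": 1.4,"dz": 0.8,"wx": 0,"wy": 0,"wz": 0,"grip": 0},{"dx": 0.2,"dy": 1.8,"dz": 1.6,"wx": 0,"wy": 0,"wz": 0,"grip": 0},{"dx": 0.2,"dy": 2.2,"dz": 2.4,"wx": 0,"wy": 0,"wz": 0,"grip": 0},{"dx": 0.2,"dy": 2.6,"dz": 3,"wx": 0,"wy": 0,"wz": 0,"grip": 0},{"dx": 0.2,"dy": 2.6,"dz": 3,"wx": 0,"wy": 0,"wz": 0,"grip": 0},{"dx": 0.2,"dy": 2.6,"dz": 3,"wx": 0,"wy": 0,"wz": 0,"grip": 0},{"dx": 0.2,"dy": 2.6,"dz": 3,"wx": 0,"wy": 0,"wz": 0,"grip": 0}]}}

```text
time: 22.67
tool_pos: [0.4893, -0.0421, 0.2718]
tool_rot: [-0.997, -2.979, 0.001]
force: [-0.4, -1.3, -1.1]
grip_width: -0.0001
```

```bash
python3 ang2.py s22; python3 ang.py wrist22; sleep 0; python3 ang2.py s23; python3 look.py s24
```

```text
s22 (np.int64(377), np.float64(1.04), np.float64(5.5))
[151.7375843  271.62906193] 1631 ((470.5471496582031, -175.42526245117188), (15.787237167358398, 99.5417251586914), 76.28559875488281) 0.20219238725555191
s23 (np.int64(358), np.float64(1.21), np.float64(5.0))
22.8167 [ 0.4888 -0.0425  0.2708] [0.33 0.51 0.78] [-0.   -0.01 -0.02] [-9.9770e-01 -2.9757e+00  6.0000e-04]
kn [ 0.5706 -0.1042  0.1483] -37.07 err to pin mm [  41.2 -105.4 -101.3]
```

View pics/s24.png

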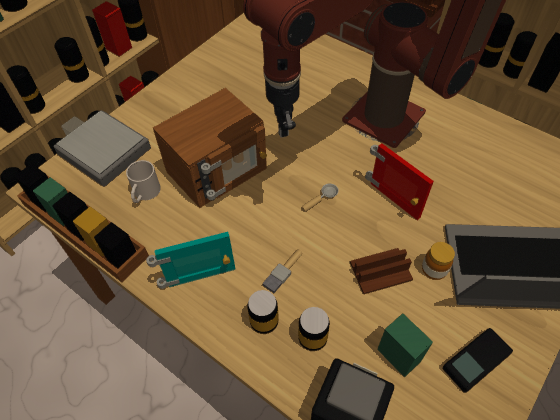

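View pics/s24c.png

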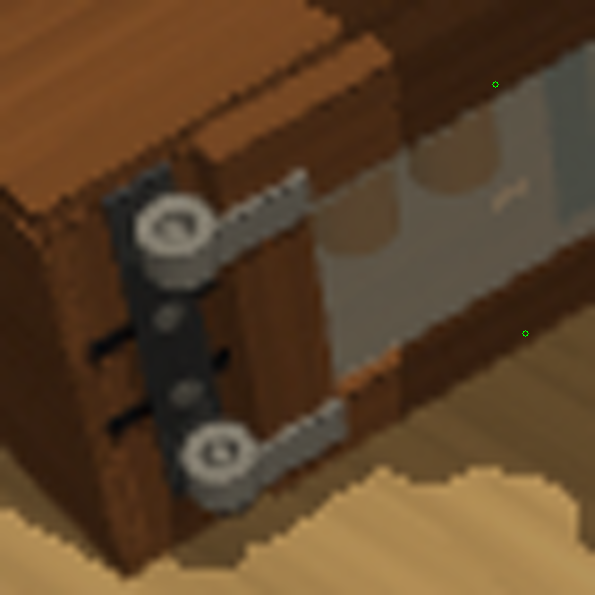

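The door is shut to about 1.1°, at rest, with pin tips visible in both seated knuckles. The gripper is clear and the other objects look unmoved. Handing in.

```bash
python3 -c "
from station import bot,telemetry
print(bot.job_done()); print(telemetry.get_obs()['time'])"
```

```text
the job is handed in; nothing more can be done
None
the job is handed in; nothing more can be done
```

I lifted the wooden door out of the stand and lowered it onto both pins. The hinge plate turned out to sit about 0.5 mm from its middle. At the bottom the brackets took the door's full 3 N weight. I then pushed it shut with closed fingers against the stop (under 5 N) and backed the arm clear.

**Final checks:**
- **Seated:** both knuckles rest on their brackets with the pin tips showing in the bores, and the door top is at about 0.202–0.204 m (0.205 m expected).
- **Shut:** the door is 1.0–1.2° from parallel to the case. The last two scene pictures gave the same angle within noise, so it is at rest.
- **Surroundings:** the arm touches nothing, and the bystanders look unmoved in the final scene picture; I did not measure them. It was handed in at about 23 s of the 69 s allowed.

**What disagreed or went wrong:**
- **Fingertip height:** the cameras showed the fingertips about 30 mm above the reported tool point. The door was therefore held only by the top few millimetres of its rail, and my first push passed over the door without touching it.
- **First closing:** the door rebounded to about 3° open, so I closed it again with a slower withdrawal.

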